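Roll a capped tube to the coder's mark, chock it and switch the coder on

ROBOT

A 6-joint arm with a two-finger parallel gripper is mounted at the origin on the work surface. World frame = base frame: x ahead of the robot, y to its left, z up, the work surface at z = 0. Lengths are in mm, angles in rad, forces in N, time in s.
With the tool pointing down it reaches from about 300 to 775 mm from the base axis. Payload 14.6 kg.
Tool frame: the origin (TCP) lies midway between the tips of the shut fingers; the grasp point (between the pads) lies 19 mm behind it (manip.tcp_to_grasp is the distance from the TCP to the grasp point, in mm); z points along the fingers, x is the direction in which the jaws open and shut, and the axes are right-handed (so a half turn about z gives the same grasp; the last joint's range is limited). The gripper opens to 94 mm and grips with 3 to 60 N. Pads are 16 mm wide; open, the fingers measure 119 mm over their backs; the gripper's body (75 mm by 177 mm) begins 78 mm behind the grasp point.
Start: joints at [1.244, 0.3, 1.521, -0, 1.321, -0.067], TCP at [141.286, 531.533, 205.446] pointing down, gripper open.
Joint ranges: [-3.03, 3.03], [-0.79, 2.21], [0.23, 2.52], [-1.04, 4.18], [0, 3.07], [-2.55, 2.55]. Speed limits (rad/s): [2.22, 2.22, 2.57, 3.14, 3.14, 3.14].

INTERFACE

Orientations are given as [roll, pitch, yaw] about the fixed x, y, z axes, in that order (R = Rz(yaw) Ry(pitch) Rx(roll)).
In Python, from cell import manip gives the robot as it stands.
- The arm moves only by the tool arm_command, never from a script. Its argument "steps" is a list of rows, each a list of 3 entries, a list of its own where there are three numbers: the opening, from 0 (shut) to 1 (fully open), then the shift along the tool's x, y, z in cm, then the turn about the tool's z in rad. A call has 1 to 5 rows; each row shifts and turns the commanded pose from where the row before left it, along the tool's axes as they then stand; what a row does not reach is not made up. A row lasts 1/12 s, in which the tool goes at most 41.7 mm and 7.16 degrees, less where a joint would pass 70% of its speed; a pose out of reach is approached as far as the arm can. A call with a gripper value outside its range is refused whole. The fingers move at their own pace and stop on an object; "force" is the grip in N (left out, the last holds). Time passes only in rows, so rows that do not move let the fingers close. It gives the time, the measured TCP pose, the force and the opening at its end, in the units of the state.
- manip.read_state(): the state, without advancing time (a new reading comes with each control period).
- manip.camera(name): name is "side" or "top" or "wrist"; returns (picture, depth): 384x512x3 uint8, red, green, blue; 384x512 float32, mm along the optical axis (not along the pixel's ray), 0 where there is no reading.
- manip.calibration(name): a dict with "fx", "fy", "cx", "cy" (pixels), "R" (3x3) and "t" (3): a world point X has camera coordinates R X + t; the wrist camera has in their place "tool_from_camera" (4x4, takes a point from camera to tool coordinates, whose origin is the TCP and whose axes are the tool frame's). Camera axes: x right, y down, z forward; pixel columns grow to the right and rows downward; lengths in mm; the calibration is good to about 2 mm. The wrist camera is an equidistant fisheye: a pixel r from the principal point sees the ray r / f radians off the axis. A picture is of the moment at which its call begins: read the wrist's pose just before it. calibration takes no time and is no camera call.
- manip.sign_off(): hands the job in, once; it reports no verdict.
The state is a dict: "clock": time; "joints": joint angles; "qd": joint speeds; "effort": joint torques, N m; "eef_pos": TCP position; "eef_rot": TCP orientation; "wrist_force": force on the tool from outside, world axes, zero at the start; "moment": the same for the moment, N m; "finger_gap": finger opening in mm.
Only numpy, scipy, OpenCV 4.12 (cv2) and the standard library are available. Lean on these libraries where they do the work, as an engineer would, in place of code of your own. Each camera call takes 0.05 s, during which the arm holds its last target.

TASK

Get the cardboard tube ready for date coding: slide the white carton that lies on the black mark line into the white taped bay to the right of it, then roll the tube along the bench, without lifting it, and stop it lying along the mark line with its axis over the line. Next set the wooden chock down flat, close up against the middle of the tube on the side the tube came from, and last flip the coder's toggle switch over to its other side. Leave the glue bottle, the cardboard ring and the brush where they are.

Things in the scene. Friction and masses are not known exactly. Their poses are not given: they have to be found in the camera images.
- mark: Flat markings on the bench (no height): a black line 220 mm long and 10 mm wide; origin at the line's middle on the bench top, x along the line (roughly away from the robot), y across it (roughly to the robot's left, towards the tube), z up. The bay is a rectangle of white tape, inside 260 mm along x by 110 mm along y, its centre at y = -190 mm, x = 0 in this frame (to the right of the line). All lie at up to about 0.12 rad to the world axes.
- tube: Closed cardboard tube with white end caps, diameter 100 mm, length 140 mm, 0.35 to 0.6 kg, lying 240 to 320 mm left (+y) of the mark line, nearly parallel to it. Origin on its axis, half way along, 50 mm above the bench; x along the axis, y and z turn as it rolls. It rolls easily: let go at 50 mm/s it runs on about 25 mm, at 100 mm/s about 95 mm (slows by 0.05 m/s2).
- carton: White carton of 180 (x) by 50 (y) by 45 mm (z) high, about 0.25 kg, lying on or near the mark line and roughly along it. Origin at the centre of its underside, x along its length, z up.
- chock: Loose wooden chock on the far side of the tube's path: a block 50 (x) by 90 (y) by 30 mm high with an upright grip rib on top, 20 mm thick (x), 45 mm long (y), reaching 72 mm above the bench. Origin at the centre of the underside, z up; the rib's middle is at y = +17.5 mm, so the bare step is at its -y end. With the -y end square against the tube the chock's origin is 91 mm from the tube's axis, measured level. About 0.14 kg.
- coder: Fixed grey date coder at the far end of the mark line: a box 70 (x) by 100 (y) by 50 mm high with a small black print head on its front (-x) face towards the line, reaching 47 mm in front of its centre. Origin at the centre of its underside; its top face is 50 mm above the bench, with the toggle switch in the middle.
- switch (a joint): Angle of the coder's steel toggle bat (rad), pivoted in the middle of the coder's top face, swinging in the coder's y direction: 0 = off, leaning 0.4 rad to the coder's -y (right); 0.8 = on, leaning 0.4 rad to +y (left). A spring snaps it to the nearer end from its centre at 0.4; it takes about 2 to 3 N at the tip.
- switch_tip (a point): Centre of the 13 mm ball at the end of the toggle bat, 50 mm from the pivot; the bat is 9 mm thick.
- glue: Bystander: standing white glue bottle, diameter 52 mm, 120 mm high; origin at the centre of its underside.
- taperoll: Bystander: cardboard ring lying flat on the right, beyond the bay, diameter 84 mm, 24 mm high; origin at the centre of its underside.
- brush: Bystander: hand brush 200 mm long with a wooden handle, lying beyond the work; origin under its middle, x along it.
Things that resemble listed ones, but are neither listed nor needed, are in the scene too. What is shaped like the tube but blue or green is not meant.

How it is judged:
By the outcome, as a careful person would: the job done as asked, in the order asked, and still so for the second after the job is handed in, with the robot touching nothing.
It also fails if it takes over 72 s, if anything falls off the work surface, if the arm or the gripper's body presses on something with over 40 N, if the wrist force passes 120 N, or if a joint passes its speed limit or range.

## Working session

There is one attempt and no reset: what is moved stays moved. The work goes in short steps, Python scripts to look and compute and a tool call to move; the robot and the scene stay as the last step left them, time stands still between calls to the robot, and variables do not carry over. Pictures are saved under pics/ and viewed, and the job is handed in when it is done.

Besides the shell and the picture viewer there is one more tool, called after "Call:" as name(argument=value, ...) on one line, values as JSON. arm_command: Moves the arm, as the interface text tells. Its arguments: {"type":"object","properties":{"steps":{"type":"array","items":{"type":"array"}},"force":{"type":"number"}},"required":["steps"]}

```bash
ls; mkdir -p pics
python3 - <<'E'
from cell import manip
import cv2
s=manip.read_state(); print(s)
for n in ["side","top","wrist"]:
    p,d=manip.camera(n); cv2.imwrite(f"pics/{n}0.png",p[:,:,::-1]); import numpy as np; np.savez(f"{n}0.npz",p=p,d=d)
    print(n,manip.calibration(n))
E
```

```text
pics
{'clock': 0.0, 'joints': array([ 1.24438654e+00,  3.00447797e-01,  1.52159234e+00, -5.09766167e-07,
        1.32065922e+00, -6.66171267e-02]), 'qd': array([-0.00158726,  0.00012438,  0.00043926,  0.00055575,  0.00297991,
        0.00016093]), 'effort': array([ 1.17201478e-03, -5.31814170e+01, -3.52732337e+01,  7.09321070e-02,
        2.44975177e-02, -7.17519424e-05]), 'eef_pos': array([141.21372785, 531.29706444, 204.89433789]), 'eef_rot': array([-3.14151948e+00,  1.10428166e-03,  1.31100383e+00]), 'wrist_force': array([-0.44056954,  0.31993226, -0.03679738]), 'moment': array([-0.01188904,  0.04313678,  0.04641921]), 'finger_gap': 93.89819270647291}
side {'fx': 365.43161769064955, 'fy': 365.43161769064955, 'cx': 253.54633223502756, 'cy': 194.35565473613335, 'R': array([[ 0.96893709, -0.24640874, -0.02106287],
       [-0.18099615, -0.64851875, -0.73936718],
       [ 0.16852687,  0.72021258, -0.6729729 ]]), 't': array([-568.26521389,  151.66152216,  991.49386953])}
top {'fx': 358.60987497253814, 'fy': 358.60987497253814, 'cx': 258.9249680793817, 'cy': 191.96332677646495, 'R': array([[-2.59407178e-02, -9.99663361e-01,  4.93328136e-04],
       [-9.96934937e-01,  2.58334737e-02, -7.38468958e-02],
       [ 7.38092917e-02, -2.40745754e-03, -9.97269468e-01]]), 't': array([ -9.80224432, 593.91648851, 992.59903495])}
wrist {'fx': 297.3186396354542, 'fy': 297.3186396354542, 'cx': 250.70662744224887, 'cy': 188.77713215988473, 'tool_from_camera': array([[ 9.99998957e-01,  1.38891494e-03, -3.95083247e-04,
         1.68232429e-01],
       [-1.24034629e-03,  9.66278086e-01,  2.57497810e-01,
        -7.42538709e+01],
       [ 7.39402838e-04, -2.57497051e-01,  9.66278801e-01,
        -1.78875400e+02],
       [ 0.00000000e+00,  0.00000000e+00,  0.00000000e+00,
         1.00000000e+00]])}
```

View pics/side0.png

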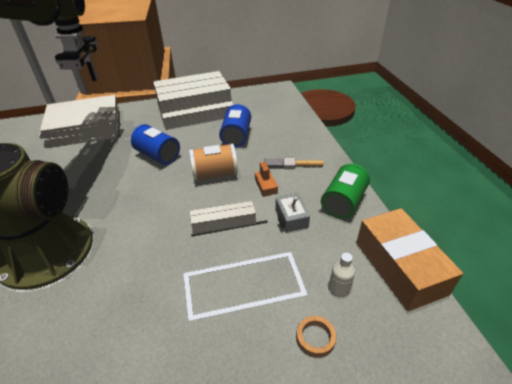

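View pics/top0.png

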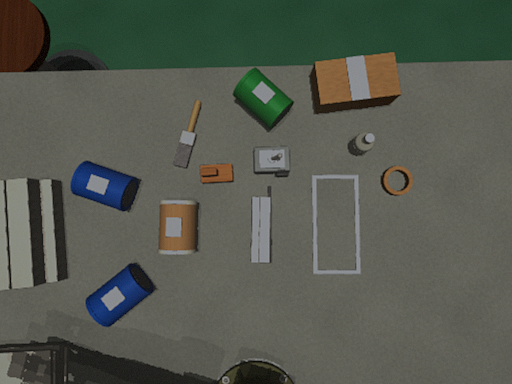

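View pics/wrist0.png

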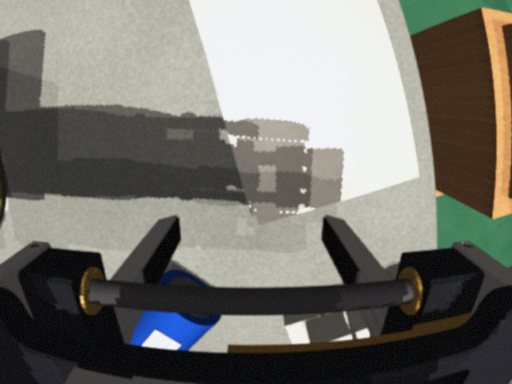

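The top view shows the tube (178,227), carton (261,230), chock (216,173), coder (271,160), the bay (336,224), the far end of the line (269,190), glue (364,144), ring (397,180) and brush (188,135). The side view shows the same things. Next I measure them.

```bash
cat > h.py <<'E'
import numpy as np, cv2
from cell import manip
def cal(n):
    c=manip.calibration(n); return c
def ray(n,u,v):
    c=cal(n); d=np.array([(u-c['cx'])/c['fx'],(v-c['cy'])/c['fy'],1.0])
    return -c['R'].T@c['t'], c['R'].T@d
def onz(n,u,v,z):
    o,d=ray(n,u,v); k=(z-o[2])/d[2]; return o+k*d
def tri(n1,p1,n2,p2):
    o1,d1=ray(n1,*p1); o2,d2=ray(n2,*p2)
    A=np.stack([d1,-d2],1); k=np.linalg.lstsq(A,o2-o1,rcond=None)[0]
    a=o1+k[0]*d1; b=o2+k[1]*d2; return (a+b)/2, np.linalg.norm(a-b)
def cloud(n,d):
    c=cal(n); v,u=np.mgrid[0:384,0:512]
    P=np.stack([(u-c['cx'])/c['fx']*d,(v-c['cy'])/c['fy']*d,d],-1)
    return (P-c['t'])@c['R']
def rpy(r):
    from scipy.spatial.transform import Rotation as R
    return R.from_euler('xyz',r).as_matrix()
E
python3 - <<'E'
from h import *
t=np.load('top0.npz'); p=t['p']
im=cv2.resize(p[80:300,140:420][:,:,::-1],None,fx=2.8,fy=2.7,interpolation=cv2.INTER_CUBIC)
cv2.imwrite('pics/topz.png',im)
s=np.load('side0.npz')['p']
cv2.imwrite('pics/sidez.png',cv2.resize(s[120:330,170:370][:,:,::-1],None,fx=3.0,fy=2.8,interpolation=cv2.INTER_CUBIC))
P=cloud('top',t['d'])
for n,(u,v) in dict(tube=(178,212),carton=(258,230),chock=(227,173),rib=(208,172),coder=(268,152),bench=(300,300),tip=(277,156)).items(): print(n,P[v,u].round(1))
E
```

```text
tube [540.9 186.  102.8]
carton [ 518.6  -22.8 1033.8]
chock [648.1  62.9  35.3]
rib [647.5 111.1  71. ]
coder [702.  -53.2  49.3]
bench [ 286.1 -133.3    1.1]
tip [682.1 -75.3  95.4]
```

View pics/topz.png

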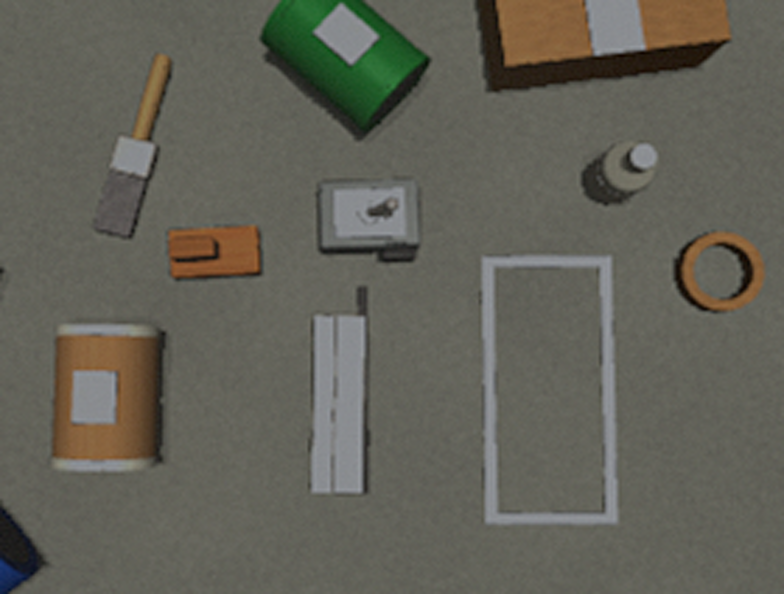

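View pics/sidez.png

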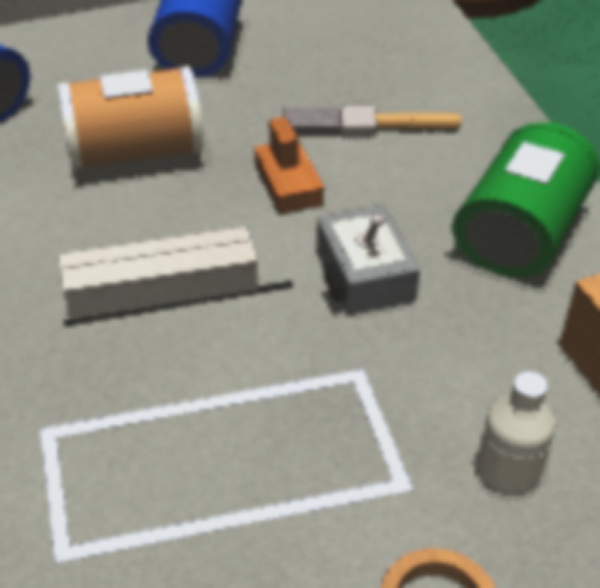

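Run:
```python
from h import *
for n,dil in (('top',0),('side',0)):
    p=np.load(n+'0.npz')['p']; hsv=cv2.cvtColor(p,cv2.COLOR_RGB2HSV)
    m=((hsv[:,:,2]>(125 if n=='top' else 190))&(hsv[:,:,1]<50)).astype(np.uint8)
    N,L,S,C=cv2.connectedComponentsWithStats(m,connectivity=8)
    for i in range(1,N):
        if S[i,4]>150: print(n,i,S[i],C[i].round(1))
    for i in range(1,N):
        x,y,w,h,a=S[i]
        if a<250: continue
        isb = (n=='top' and x>300 and w<60 and h>80 and x<330) or (n=='side' and w>90 and 150<x<200 and y>240)
        isc = (n=='top' and 240<x<260 and h>50) or (n=='side' and 50<w<80 and 180<x<200 and 190<y<215)
        z=0 if isb else 45
        if isb or isc:
            c,hi=cv2.findContours((L==i).astype(np.uint8),cv2.RETR_CCOMP,cv2.CHAIN_APPROX_NONE)
            for cc in c:
                if cv2.contourArea(cc)<200: continue
                W=np.array([onz(n,u,v,z)[:2] for u,v in cc[:,0]],np.float32)
                print('BAY' if isb else 'CART',cv2.minAreaRect(W), cv2.boxPoints(cv2.minAreaRect(W)).round(0).tolist())
```

```text
top 1 [346  56  25  44 781] [357.6  77.4]
top 2 [252  82  23  22 258] [263.1  92.2]
top 5 [259 149  26  19 370] [270.7 158.3]
top 7 [ 86 174  23  21 279] [ 97.1 183.9]
top 8 [ 312  175   49   99 1017] [335.7 224.6]
top 9 [   7  178   26  110 2170] [ 19.1 233.1]
top 10 [  0 181   9 109 648] [  2.7 243.5]
top 11 [  40  180   17  102 1027] [ 48.2 230.5]
top 12 [ 251  197   19   65 1019] [260.5 229.4]
top 14 [166 217  16  20 293] [173.1 226.5]
top 16 [101 287  23  24 290] [112.5 298.3]
top 17 [  0 353  22  31 340] [  6.2 370. ]
BAY ((498.5621337890625, -242.96597290039062), (133.83050537109375, 280.81005859375), 88.70368194580078) [[357.0, -307.0], [637.0, -313.0], [640.0, -179.0], [360.0, -173.0]]
BAY ((498.454345703125, -243.25765991210938), (118.8724136352539, 269.0516052246094), 88.44895935058594) [[362.0, -299.0], [631.0, -306.0], [635.0, -187.0], [366.0, -180.0]]
CART ((490.35260009765625, -26.239439010620117), (47.36793518066406, 176.1887969970703), 86.75116729736328) [[401.0, -45.0], [577.0, -55.0], [580.0, -8.0], [404.0, 2.0]]
side 1 [ 154   71   76   30 1268] [190.1  85.3]
side 2 [  41   95   74   35 1362] [ 72.9 111.4]
side 3 [163 102  70  16 261] [197.  109.1]
side 10 [339 171  18  14 154] [347.7 177.4]
side 11 [281 198  24  18 226] [291.9 206.5]
side 12 [190 201  65  22 770] [221.5 211.6]
side 13 [382 231  54  28 839] [408.6 244.3]
side 14 [ 183  252  124   69 1387] [242.  286.7]
CART ((489.61199951171875, -27.33440589904785), (49.206966400146484, 178.61241149902344), 87.71356964111328) [[399.0, -48.0], [578.0, -55.0], [580.0, -6.0], [401.0, 1.0]]
BAY ((498.354736328125, -242.89071655273438), (135.73977661132812, 285.3846435546875), 88.71527862548828) [[354.0, -308.0], [639.0, -314.0], [643.0, -178.0], [357.0, -172.0]]
BAY ((498.448486328125, -242.92242431640625), (116.7113037109375, 266.13671875), 88.7461166381836) [[364.0, -298.0], [630.0, -304.0], [633.0, -187.0], [367.0, -182.0]]
```

Run:
```python
from h import *
t=np.load('top0.npz'); p=t['p']; P=cloud('top',t['d'])
hsv=cv2.cvtColor(p,cv2.COLOR_RGB2HSV)
# tube from depth points
reg=np.zeros((384,512),bool); reg[190:265,150:205]=1
q=P[reg&(t['d']>0)&(P[:,:,2]>40)&(P[:,:,2]<115)]
W=q[:,:2].astype(np.float32); print('tube rect',cv2.minAreaRect(W),len(W),'zmax',np.percentile(q[:,2],[50,90,99]))
# chock
reg=np.zeros((384,512),bool); reg[158:188,193:240]=1
V=t['d']>0
q=P[reg&V&(P[:,:,2]>15)&(P[:,:,2]<45)]; print('chock top',len(q),np.median(q[:,2]))
m=(reg&(hsv[:,:,1]>120)&(hsv[:,:,0]<20)&(hsv[:,:,2]>60)).astype(np.uint8)
q=P[(m>0)&V&(P[:,:,2]>55)]; print('rib',cv2.minAreaRect(q[:,:2].astype(np.float32)),np.median(q[:,2]),q.mean(0))
c=max(cv2.findContours(m,0,cv2.CHAIN_APPROX_NONE)[0],key=cv2.contourArea)
W=np.array([onz('top',u,v,30)[:2] for u,v in c[:,0]],np.float32);print('chock outl@30',cv2.minAreaRect(W),cv2.boxPoints(cv2.minAreaRect(W)).round(0).tolist())
# coder
reg=np.zeros((384,512),bool); reg[140:180,250:295]=1
q=P[reg&V&(P[:,:,2]>42)&(P[:,:,2]<58)]; print('coder',cv2.minAreaRect(q[:,:2].astype(np.float32)),cv2.boxPoints(cv2.minAreaRect(q[:,:2].astype(np.float32))).round(0).tolist(),np.median(q[:,2]))
q=P[reg&V&(P[:,:,2]>70)]; print('bat',q.round(0).tolist())
print('line end',onz('top',269.5,186,0),onz('top',269,194,0))
```

```text
tube rect ((504.40234375, 199.29966735839844), (98.97985076904297, 139.6477813720703), 87.93314361572266) 1983 zmax [ 93.90476949 101.16264153 103.38818663]
chock top 445 31.09741180635615
rib ((651.3055419921875, 111.62140655517578), (20.248615264892578, 42.871700286865234), 1.683188557624817) 70.43896897320653 [650.42611577 110.73614376  69.61136774]
chock outl@30 ((650.08935546875, 93.92330932617188), (49.744998931884766, 90.87248992919922), 1.7135577201843262) [[624.0, 139.0], [627.0, 48.0], [676.0, 49.0], [674.0, 140.0]]
coder ((679.108154296875, -60.92870330810547), (100.10816192626953, 81.46050262451172), 88.49761962890625) [[637.0, -110.0], [719.0, -112.0], [721.0, -12.0], [640.0, -10.0]] 51.24351649274281
bat [[689.0, -78.0, 101.0], [689.0, -81.0, 99.0], [688.0, -83.0, 105.0], [687.0, -75.0, 100.0], [686.0, -78.0, 103.0], [686.0, -80.0, 104.0], [686.0, -83.0, 104.0], [686.0, -86.0, 100.0], [689.0, -68.0, 75.0], [687.0, -71.0, 85.0], [686.0, -73.0, 90.0], [684.0, -75.0, 99.0], [683.0, -78.0, 103.0], [683.0, -80.0, 103.0], [683.0, -83.0, 103.0], [684.0, -86.0, 100.0], [686.0, -66.0, 73.0], [685.0, -68.0, 80.0], [685.0, -71.0, 80.0], [683.0, -73.0, 90.0], [682.0, -75.0, 95.0], [681.0, -78.0, 102.0], [681.0, -80.0, 104.0], [681.0, -83.0, 103.0], [681.0, -85.0, 102.0], [684.0, -66.0, 71.0], [682.0, -68.0, 82.0], [682.0, -71.0, 79.0], [681.0, -73.0, 84.0], [681.0, -76.0, 86.0], [681.0, -78.0, 87.0], [679.0, -80.0, 99.0], [679.0, -83.0, 97.0], [681.0, -68.0, 73.0], [680.0, -71.0, 76.0]]
line end [611.59569144 -56.29230865   0.        ] [588.43529034 -54.19555472   0.        ]
```

The bay gives the mark origin at about (503,-53) with yaw -0.023. The carton is at about (490,-27), the tube at (504,199) with yaw -0.036, and the chock at (650,94) with yaw 0.03. I'll push with both open fingers, jaws along the line, which keeps the yaw under control. I turn the tool first.

Call:
arm_command(steps=[[1, [0, 0, 0], 0.12], [1, [0, 0, 0], 0.12], [1, [0, 0, 0], 0.12], [1, [0, 0, 0], 0.12], [1, [0, 0, 0], 0.12]])

```text
clock: 0.57
eef_pos: [141.3, 531.4, 205.2]
eef_rot: [3.141, 0.001, 0.705]
wrist_force: [-0.4, -0.2, 0.1]
finger_gap: 93.9
```

Call:
arm_command(steps=[[1, [0, 0, 0], 0.12], [1, [0, 0, 0], 0.12], [1, [0, 0, 0], 0.12], [1, [0, 0, 0], 0.12], [1, [0, 0, 0], 0.12]])

```text
clock: 0.98
eef_pos: [141.2, 531.4, 205.2]
eef_rot: [3.141, 0.0, 0.105]
wrist_force: [-0.8, -0.1, 0.7]
finger_gap: 93.9
```

Call:
arm_command(steps=[[1, [0, 0, 0], 0.12], [1, [0, 0, 0], 0.014], [1, [2, 2, 0], 0], [1, [3, 3, 0], 0], [1, [3, 3, 0], 0]])

```text
clock: 1.4
eef_pos: [218.6, 449.8, 205.0]
eef_rot: [3.141, 0.0, -0.017]
wrist_force: [1.5, 0.8, 0.4]
finger_gap: 94.2
```

Call:
arm_command(steps=[[1, [2.5, 3.3, 0], 0], [1, [2.5, 3.3, 0], 0], [1, [2.5, 3.3, 0], 0], [1, [2.5, 3.3, 0], 0], [1, [2.5, 3.3, 0], 0]])

```text
clock: 1.82
eef_pos: [340.2, 281.2, 205.5]
eef_rot: [-3.141, -0.0, -0.019]
wrist_force: [1.2, 1.4, 0.4]
finger_gap: 93.9
```

Call:
arm_command(steps=[[1, [2.5, 3.3, 0], 0], [1, [2.5, 3.3, 0], 0], [1, [2.5, 3.3, 0], 0], [1, [2.5, 3.3, 0], 0], [1, [2.5, 3.3, 0], 0]])

```text
clock: 2.23
eef_pos: [461.5, 113.1, 205.6]
eef_rot: [-3.141, -0.0, -0.019]
wrist_force: [0.4, 0.3, -0.3]
finger_gap: 93.7
```

Call:
arm_command(steps=[[1, [2, 3, 1], 0], [1, [0, 2, 3], 0], [1, [0, 0, 3], 0.004], [1, [0, 0, 3], 0], [1, [0, 0, 0], 0]])

```text
clock: 2.65
eef_pos: [476.9, 64.1, 100.7]
eef_rot: [3.141, 0.008, -0.025]
wrist_force: [-0.2, -0.2, -0.7]
finger_gap: 93.9
```

Call:
arm_command(steps=[[1, [0.6, 0, 2], 0], [1, [0.6, 0, 3], 0], [1, [0, 0, 2.5], 0], [1, [0, 1, 1], 0], [1, [0, 1, 0], 0]])

```text
clock: 3.07
eef_pos: [490.3, 44.0, 19.7]
eef_rot: [3.141, 0.003, -0.024]
wrist_force: [-0.1, 0.5, 0.5]
finger_gap: 94.2
```

Call:
arm_command(steps=[[1, [0, 1, 0], 0], [1, [0, 1, 0], 0], [1, [0, 0.5, 0], 0], [1, [0, 0.5, 0], 0], [1, [0, 0.5, 0], 0]])

```text
clock: 3.48
eef_pos: [490.4, 8.7, 21.3]
eef_rot: [3.142, -0.001, -0.027]
wrist_force: [-0.8, 0.5, -0.0]
finger_gap: 94.3
```

Run:
```python
from h import *
print(manip.read_state()['eef_pos'])
for n in ('side','top'):
    p,d=manip.camera(n); cv2.imwrite(f'pics/{n}1.png',cv2.resize(p[120:330,150:370] if n=='side' else p[130:290,150:380],None,fx=3,fy=2.8)[:,:,::-1])
```

```text
[490.4291675    8.7222332   21.28131576]
```

View pics/side1.png

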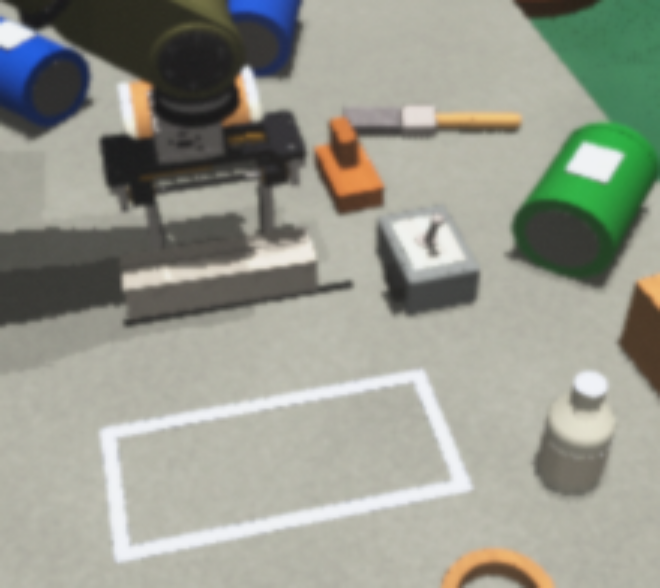

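The fingers are just left of the carton, and the line and bay are in clear view. Now the push.

Call:
arm_command(steps=[[1, [0, 0.5, 0], 0], [1, [0, 0.5, 0], 0], [1, [0, 0.6, 0], 0], [1, [0, 0.8, 0], 0], [1, [0, 1, 0], 0]])

```text
clock: 4.0
eef_pos: [489.2, -25.1, 20.5]
eef_rot: [-3.142, -0.0, -0.026]
wrist_force: [-0.2, 2.1, 1.8]
finger_gap: 93.6
```

Call:
arm_command(steps=[[1, [0, 1, 0], 0], [1, [0, 1, 0], 0], [1, [0, 1, 0], 0], [1, [0, 1, 0], 0], [1, [0, 1, 0], 0]])

```text
clock: 4.42
eef_pos: [487.7, -75.7, 20.4]
eef_rot: [3.142, 0.0, -0.027]
wrist_force: [0.5, 3.2, 1.0]
finger_gap: 93.8
```

Call:
arm_command(steps=[[1, [0, 1, 0], 0], [1, [0, 1, 0], 0], [1, [0, 1, 0], 0], [1, [0, 1, 0], 0], [1, [0, 1, 0], 0]])

```text
clock: 4.83
eef_pos: [486.4, -125.6, 20.4]
eef_rot: [3.142, 0.0, -0.027]
wrist_force: [0.3, 1.8, 2.5]
finger_gap: 94.4
```

Call:
arm_command(steps=[[1, [0, 1, 0], 0], [1, [0, 1, 0], 0], [1, [0, 1, 0], 0], [1, [0, 1, 0], 0], [1, [0, 0.5, 0], 0]])

```text
clock: 5.25
eef_pos: [485.1, -170.9, 20.4]
eef_rot: [3.141, 0.0, -0.028]
wrist_force: [-0.6, 2.3, 2.3]
finger_gap: 93.9
```

Run:
```python
from h import *
s=manip.read_state();print(s['eef_pos'],s['eef_rot'])
p,d=manip.camera('side'); cv2.imwrite('pics/side2.png',cv2.resize(p[120:330,150:370],None,fx=3,fy=2.8)[:,:,::-1])
```

```text
[ 485.13687285 -170.90376257   20.38682185] [ 3.14142807e+00  5.51950346e-05 -2.75986211e-02]
```

View pics/side2.png

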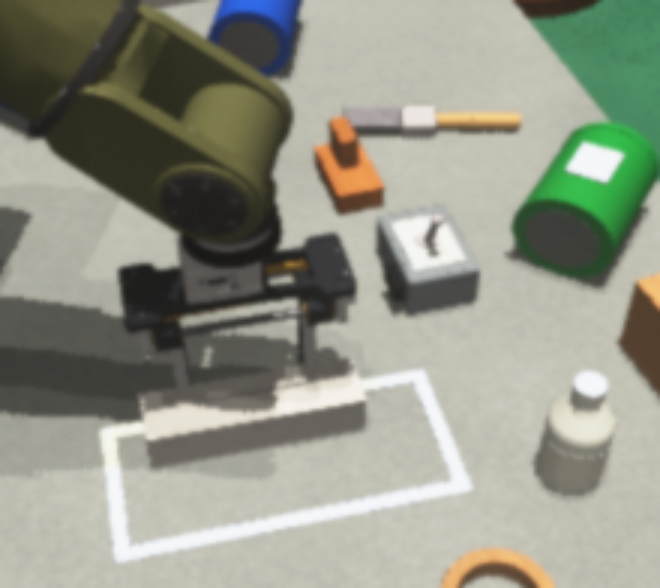

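The carton is about 35 mm short of the bay centre, so I push on.

Call:
arm_command(steps=[[1, [0, 0.8, 0], 0], [1, [0, 0.8, 0], 0], [1, [0, 0.7, 0], -0.004], [1, [0, 0.6, 0], 0], [1, [0, 0.5, 0], 0]])

```text
clock: 5.72
eef_pos: [484.3, -204.2, 20.4]
eef_rot: [3.142, 0.0, -0.023]
wrist_force: [0.2, 1.6, -1.4]
finger_gap: 93.7
```

Call:
arm_command(steps=[[1, [0, 0.2, 0], 0], [1, [0, 0, 0], 0], [1, [0, -1, 0], 0], [1, [0, -2, 0], 0], [1, [0, -2, -2], 0]])

```text
clock: 6.13
eef_pos: [483.7, -153.8, 37.9]
eef_rot: [-3.14, 0.005, -0.024]
wrist_force: [-0.5, -0.4, -1.4]
finger_gap: 94.0
```

Run:
```python
from h import *
s=manip.read_state();print(s['eef_pos'],s['eef_rot'])
p,d=manip.camera('side'); cv2.imwrite('pics/side3.png',cv2.resize(p[120:330,150:370],None,fx=3,fy=2.8)[:,:,::-1])
```

```text
[ 483.66782534 -153.80659919   37.88816657] [-3.1398654   0.00478357 -0.02381267]
```

View pics/side3.png

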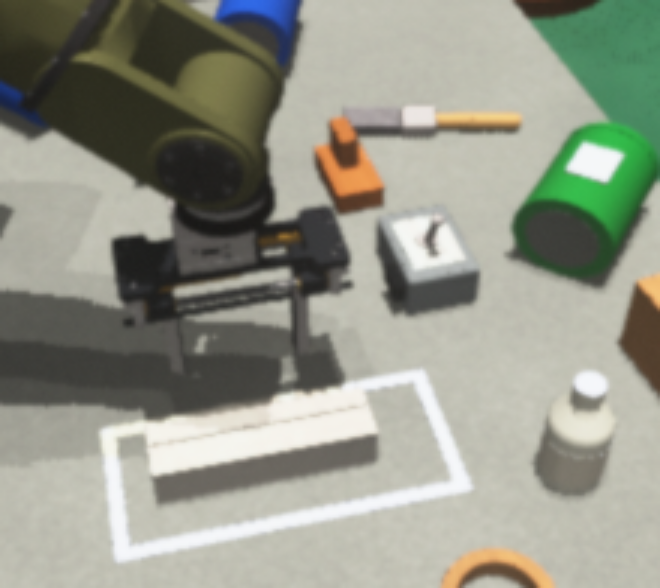

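The carton is in the bay with bench showing around it. Next I raise the tool and go to the left side of the tube.

Call:
arm_command(steps=[[1, [0, 0, -4], 0], [1, [0, 0, -4], 0], [1, [0, -2, -3.5], 0], [1, [0.5, -4, 0], 0], [1, [0.5, -4, 0], 0]])

```text
clock: 6.6
eef_pos: [498.4, -54.6, 157.9]
eef_rot: [3.141, -0.005, -0.025]
wrist_force: [0.5, -0.9, -1.2]
finger_gap: 93.9
```

Call:
arm_command(steps=[[1, [0, -4.1, 0], 0], [1, [0, -4.1, 0], 0], [1, [0, -4.1, 0], 0], [1, [0, -4.1, 0], 0], [1, [0, -4.1, 0], 0]])

```text
clock: 7.02
eef_pos: [501.7, 151.9, 155.8]
eef_rot: [-3.141, -0.001, -0.022]
wrist_force: [0.6, -0.1, 0.2]
finger_gap: 94.2
```

Call:
arm_command(steps=[[1, [0, -4.1, 0], 0], [1, [0, -4.1, 0], 0], [1, [0, -4, 0], 0], [1, [0, 0, 0], 0], [1, [0, 0, 0], 0]])

```text
clock: 7.43
eef_pos: [504.3, 273.2, 155.1]
eef_rot: [3.141, 0.0, -0.019]
wrist_force: [-0.3, 0.1, -0.4]
finger_gap: 93.8
```

Run:
```python
from h import *
s=manip.read_state();print(s['eef_pos'],s['eef_rot'])
for n in ('wrist','top'):
    p,d=manip.camera(n); cv2.imwrite(f'pics/{n}4.png',p[:,:,::-1]); np.savez(n+'4.npz',p=p,d=d)
```

```text
[504.28862519 273.22221823 155.09668133] [ 3.14137797e+00  2.76182888e-04 -1.94113812e-02]
```

View pics/wrist4.png

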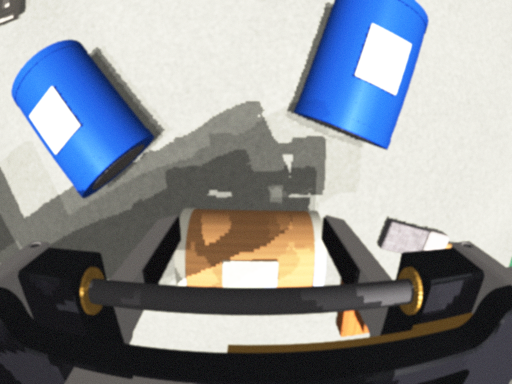

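View pics/top4.png

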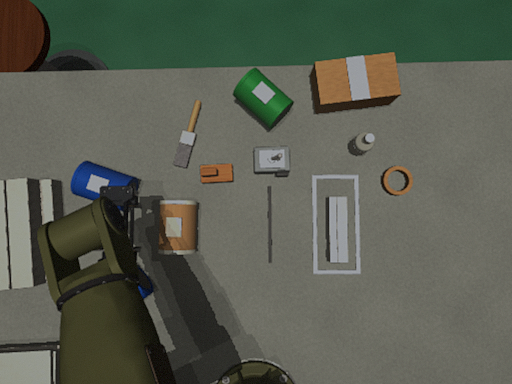

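The carton lies inside the bay (top view, 338,230) and the whole line is now visible from (269,186) to (270,262). I measure both.

Run:
```python
from h import *
p=np.load('top4.npz')['p']; g=cv2.cvtColor(p,cv2.COLOR_RGB2GRAY).astype(float)
# line centre columns
rows=[];
for v in range(190,260):
    seg=np.clip(75-0*g[v,262:278],0,99); bg=np.median(g[v,255:285]); w=np.clip(bg-g[v,262:278]-12,0,None)
    if w.sum()>15: rows.append(onz('top',(w*np.arange(262,278)).sum()/w.sum(),v,0)[:2])
rows=np.array(rows); k=np.polyfit(rows[:,0],rows[:,1],1); r=rows[:,1]-np.polyval(k,rows[:,0]); print('line',len(rows),k,r.std(),'y at 503',np.polyval(k,503))
rows=[]
for u in range(266,274): rows.append(g[180:268,u].round())
a=np.array(rows).min(0); print(np.where(a<60)[0][[0,-1]]+180)
hsv=cv2.cvtColor(p,cv2.COLOR_RGB2HSV); m=((hsv[:,:,2]>125)&(hsv[:,:,1]<50)).astype(np.uint8)
N,L,S,C=cv2.connectedComponentsWithStats(m)
for i in range(1,N):
    if 320<S[i,0]<335 and S[i,3]>50:
        c=cv2.findContours((L==i).astype(np.uint8),0,cv2.CHAIN_APPROX_NONE)[0][0]
        W=np.array([onz('top',u,v,45)[:2] for u,v in c[:,0]],np.float32); print('carton',cv2.minAreaRect(W),cv2.boxPoints(cv2.minAreaRect(W)).round(0).tolist())
# tube edges from white caps: far end/near end columns
t=np.load('top0.npz');P=cloud('top',t['d'])
# ridge line: per-row fit of circle center: mid of left/right edges
hs=cv2.cvtColor(t['p'],cv2.COLOR_RGB2HSV); pts=[]
for v in range(206,248):
    m=(hs[v,150:210,1]>90)&(hs[v,150:210,0]<22); u=np.where(m)[0]+150; 
    if len(u)>20: pts.append((v,u[0],u[-1]))
pts=np.array(pts);print('edges slope',np.polyfit(pts[:,0],pts[:,1],1),np.polyfit(pts[:,0],pts[:,2],1))
def ax(v,u0,u1):
    # tangent rays: axis at z50, in y-z plane approx
    o,d0=ray('top',u0-.5,v);_,d1=ray('top',u1+.5,v)
    a0=d0[1]/-d0[2];a1=d1[1]/-d1[2]; h=o[2]-50; th=(np.arctan(a0)+np.arctan(a1))/2
    y=o[1]+h*np.tan(th); x=onz('top',(u0+u1)/2,v,50)[0]; return x,y
A=np.array([ax(*q) for q in pts]);k=np.polyfit(A[:,0],A[:,1],1);print('axis',k,np.polyval(k,504),A[:,0].min(),A[:,0].max())
```

```text
line 70 [-1.73164226e-02 -4.41184201e+01] 0.5722452682883026 y at 503 -52.82858070218343
[187 261]
carton ((484.78839111328125, -239.87301635742188), (50.809329986572266, 180.2762451171875), 88.74889373779297) [[394.0, -263.0], [574.0, -267.0], [575.0, -216.0], [395.0, -213.0]]
edges slope [-3.12066574e-02  1.66551318e+02] [-1.59500693e-02  1.98615118e+02]
axis [-3.26541888e-02  2.16190925e+02] 199.7332134902923 447.16088482883487 558.5843863230314
```

Call:
arm_command(steps=[[1, [0, 0, 4], 0], [1, [0, 0, 4], 0], [1, [0, 0, 3], 0], [1, [0, 0.3, 0.5], 0], [1, [0, 0.3, 0], 0]])

```text
clock: 7.95
eef_pos: [504.6, 263.7, 39.5]
eef_rot: [3.14, 0.003, -0.024]
wrist_force: [0.2, 0.2, 1.2]
finger_gap: 94.1
```

Call:
arm_command(steps=[[1, [0, 0.2, 0], 0], [1, [0, 0.2, 0], 0], [1, [0, 0.2, 0], 0], [1, [0, 0.2, 0], 0], [1, [0, 0.2, 0], 0]])

```text
clock: 8.37
eef_pos: [505.3, 255.1, 41.4]
eef_rot: [-3.141, -0.001, -0.023]
wrist_force: [-0.0, -0.5, -0.3]
finger_gap: 94.1
```

Call:
arm_command(steps=[[1, [0, 0.3, 0], 0], [1, [0, 0.4, 0], 0], [1, [0, 0.5, 0], 0], [1, [0, 0.5, 0], 0], [1, [0, 0.5, 0], 0]])

```text
clock: 8.78
eef_pos: [504.3, 232.5, 40.4]
eef_rot: [3.141, 0.0, -0.023]
wrist_force: [0.6, -0.6, 0.0]
finger_gap: 94.1
```

Call:
arm_command(steps=[[1, [0, 0.5, 0], 0], [1, [0, 0.5, 0], 0], [1, [0, 0.5, 0], 0], [1, [0, 0.5, 0], 0], [1, [0, 0.5, 0], 0]])

```text
clock: 9.2
eef_pos: [503.8, 207.6, 40.5]
eef_rot: [3.142, -0.0, -0.023]
wrist_force: [-0.2, -0.6, -0.1]
finger_gap: 93.8
```

Run:
```python
from h import *
s=manip.read_state();print(s['eef_pos'],s['eef_rot'],s['wrist_force'])
p,d=manip.camera('side'); cv2.imwrite('pics/side5.png',cv2.resize(p[100:290,130:350],None,fx=3,fy=2.8)[:,:,::-1])
```

```text
[503.84270002 207.60438366  40.45597675] [ 3.14159204e+00 -1.06272773e-05 -2.30682687e-02] [-0.21801741 -0.62188141 -0.09267687]
```

View pics/side5.png

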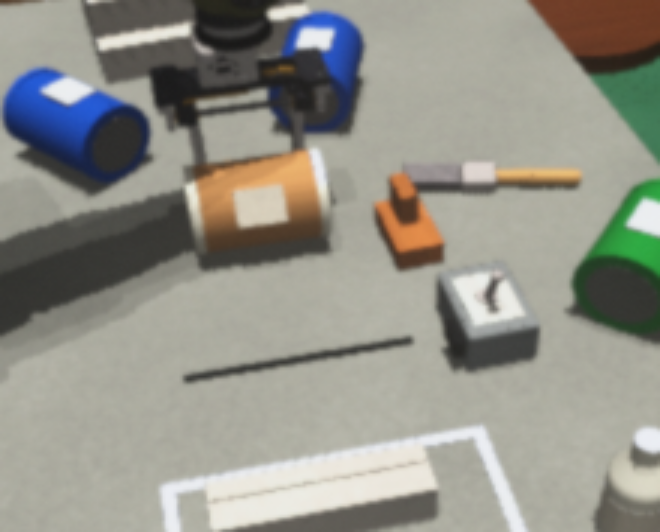

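The tube is rolling: its label has turned over towards the line. I continue.

Call:
arm_command(steps=[[1, [0, 0.5, 0], 0], [1, [0, 0.5, 0], 0], [1, [0, 0.5, 0], 0], [1, [0, 0.5, 0], 0], [1, [0, 0.5, 0], 0]])

```text
clock: 9.67
eef_pos: [503.3, 182.6, 40.5]
eef_rot: [3.142, -0.0, -0.023]
wrist_force: [0.2, 0.0, -0.8]
finger_gap: 94.1
```

Call:
arm_command(steps=[[1, [0, 0.5, 0], 0], [1, [0, 0.5, 0], 0], [1, [0, 0.5, 0], 0], [1, [0, 0.5, 0], 0], [1, [0, 0.5, 0], 0]])

```text
clock: 10.08
eef_pos: [502.7, 157.7, 40.4]
eef_rot: [3.142, 0.0, -0.023]
wrist_force: [0.0, 0.7, -0.6]
finger_gap: 94.0
```

Call:
arm_command(steps=[[1, [0, 0.5, 0], 0], [1, [0, 0.5, 0], 0], [1, [0, 0.5, 0], 0], [1, [0, 0.5, 0], 0], [1, [0, 0.5, 0], 0]])

```text
clock: 10.5
eef_pos: [502.1, 132.6, 40.4]
eef_rot: [3.142, 0.0, -0.023]
wrist_force: [-0.2, -0.3, -0.0]
finger_gap: 94.0
```

Call:
arm_command(steps=[[1, [0, 0.5, 0], 0], [1, [0, 0.5, 0], 0], [1, [0, 0.5, 0], 0], [1, [0, 0.5, 0], 0], [1, [0, 0.5, 0], 0]])

```text
clock: 10.92
eef_pos: [501.5, 107.7, 40.4]
eef_rot: [3.142, -0.0, -0.023]
wrist_force: [0.7, -0.5, -1.2]
finger_gap: 94.2
```

Call:
arm_command(steps=[[1, [0, 0.5, 0], 0], [1, [0, 0.5, 0], 0], [1, [0, 0.4, 0], 0], [1, [0, 0.4, 0], 0], [1, [0, 0.4, 0], 0]])

```text
clock: 11.33
eef_pos: [501.0, 85.8, 40.5]
eef_rot: [-3.142, 0.0, -0.023]
wrist_force: [-0.3, 0.6, 0.2]
finger_gap: 93.8
```

Call:
arm_command(steps=[[1, [0, 0.4, 0], 0], [1, [0, 0.3, 0], 0], [1, [0, 0.3, 0], 0], [1, [0, 0.3, 0], 0], [1, [0, 0.3, 0], 0]])

```text
clock: 11.75
eef_pos: [500.7, 70.0, 40.4]
eef_rot: [-3.142, -0.0, -0.023]
wrist_force: [-0.6, -0.1, -0.6]
finger_gap: 94.1
```

Call:
arm_command(steps=[[1, [0, 0.2, 0], 0], [1, [0, 0.2, 0], 0], [1, [0, 0.2, 0], 0], [1, [0, 0.2, 0], 0], [1, [0, 0.2, 0], 0]])

```text
clock: 12.17
eef_pos: [500.4, 60.0, 40.4]
eef_rot: [3.142, -0.0, -0.023]
wrist_force: [-0.6, 0.2, 1.5]
finger_gap: 93.7
```

Run:
```python
from h import *
s=manip.read_state();print(s['eef_pos'],s['eef_rot'],s['wrist_force'])
for n in ('side','top'):
    p,d=manip.camera(n); np.savez(n+'6.npz',p=p,d=d)
    cv2.imwrite(f'pics/{n}6.png',cv2.resize(p[120:310,150:370],None,fx=3,fy=2.8)[:,:,::-1])
```

```text
[500.44865289  60.0183446   40.44687932] [ 3.14159232e+00 -3.41755997e-05 -2.29654240e-02] [-0.6389558   0.16345924  1.47840003]
```

View pics/side6.png

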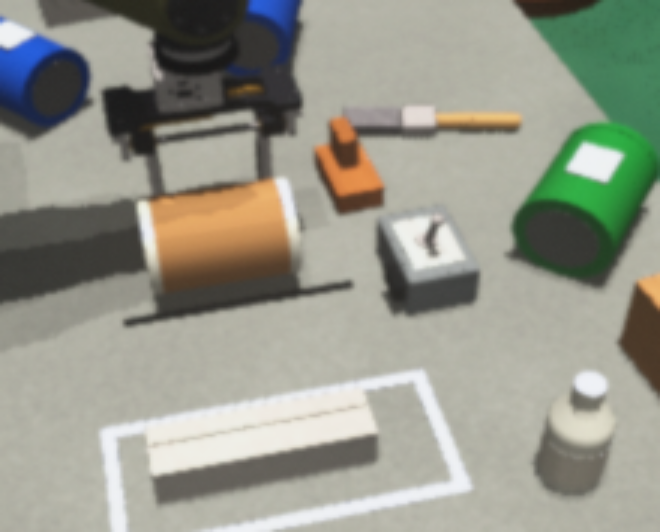

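View pics/top6.png

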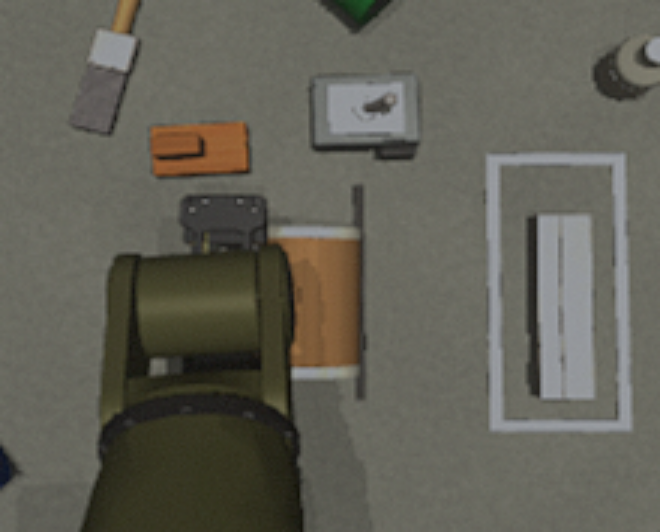

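The tube's right edge in the top view is at about u=269, just short of the line. I measure its axis from the right edge.

```bash
cat >> h.py <<'E'
def right_edge(p,v0,v1,lo,hi):
    hs=cv2.cvtColor(p,cv2.COLOR_RGB2HSV).astype(int); out=[]
    for v in range(v0,v1):
        m=(hs[v,lo:hi,1]>90)&(hs[v,lo:hi,0]<22); u=np.where(m)[0]+lo
        if len(u)<3: continue
        o,d=ray('top',u[-1]+.5,v); n=np.hypot(d[1],d[2])
        # axis at z=50, signed distance 50 to the left(+y) of the ray in yz plane
        y=o[1]+d[1]/d[2]*(50-o[2])+50*n/abs(d[2]); x=onz('top',u[-1],v,70)[0]; out.append((x,y))
    A=np.array(out); k=np.polyfit(A[:,0],A[:,1],1); return k,np.polyval(k,500),len(A)
E
python3 - <<'E'
from h import *
print(right_edge(np.load('top0.npz')['p'],208,248,150,215))
print(right_edge(np.load('top6.npz')['p'],208,244,240,290))
E
```

```text
(array([-3.03437512e-02,  2.16431810e+02]), np.float64(201.25993437174083), 40)
(array([-0.0286696 , 12.71065753]), np.float64(-1.624144319870915), 36)
```

Call:
arm_command(steps=[[1, [0, 0.3, 0], 0], [1, [0, 0.3, 0], 0], [1, [0, 0.3, 0], 0], [1, [0, 0.3, 0], 0], [1, [0, 0.3, 0], 0]])

```text
clock: 12.68
eef_pos: [500.1, 44.8, 40.5]
eef_rot: [3.142, -0.0, -0.023]
wrist_force: [0.4, -0.0, 1.1]
finger_gap: 94.3
```

Call:
arm_command(steps=[[1, [0, 0.3, 0], 0], [1, [0, 0.3, 0], 0], [1, [0, 0.2, 0], 0], [1, [0, 0.2, 0], 0], [1, [0, 0.2, 0], 0]])

```text
clock: 13.1
eef_pos: [499.8, 33.0, 40.4]
eef_rot: [-3.142, 0.0, -0.023]
wrist_force: [-0.7, 1.1, -0.3]
finger_gap: 93.9
```

Call:
arm_command(steps=[[1, [0, 0.2, 0], 0], [1, [0, 0.2, 0], 0], [1, [0, 0.2, 0], 0], [1, [0, 0.1, 0], 0], [1, [0, 0.1, 0], 0]])

```text
clock: 13.52
eef_pos: [499.6, 25.0, 40.4]
eef_rot: [3.142, -0.0, -0.023]
wrist_force: [0.3, -0.3, 0.5]
finger_gap: 93.8
```

Call:
arm_command(steps=[[1, [0, 0.1, 0], 0], [1, [0, 0.1, 0], 0], [1, [0, 0.1, 0], 0], [1, [0, 0.1, 0], 0], [1, [0, 0.1, 0], 0]])

```text
clock: 13.93
eef_pos: [499.5, 20.1, 40.4]
eef_rot: [3.142, 0.0, -0.023]
wrist_force: [-0.6, -0.6, -0.5]
finger_gap: 93.8
```

Call:
arm_command(steps=[[1, [0, 0.1, 0], 0], [1, [0, 0.1, 0], 0], [1, [0, 0, 0], 0], [1, [0, 0, 0], 0], [1, [0, 0, 0], 0]])

```text
clock: 14.35
eef_pos: [499.5, 18.2, 40.4]
eef_rot: [3.142, 0.0, -0.023]
wrist_force: [0.8, 0.5, 0.5]
finger_gap: 94.0
```

Run:
```python
from h import *
s=manip.read_state();print(s['eef_pos'],s['eef_rot'],s['wrist_force'])
for n in ('side','top'):
    p,d=manip.camera(n); np.savez(n+'7.npz',p=p,d=d)
    cv2.imwrite(f'pics/{n}7.png',cv2.resize(p[120:310,150:370],None,fx=3,fy=2.8)[:,:,::-1])
print(right_edge(p,208,244,258,310))
```

```text
[499.45694217  18.18462046  40.43602776] [ 3.14157287e+00  2.90710715e-05 -2.30343402e-02] [0.83070134 0.51601035 0.5492697 ]
(array([ -0.03154836, -24.02277128]), np.float64(-39.79695310532427), 36)
```

View pics/top7.png

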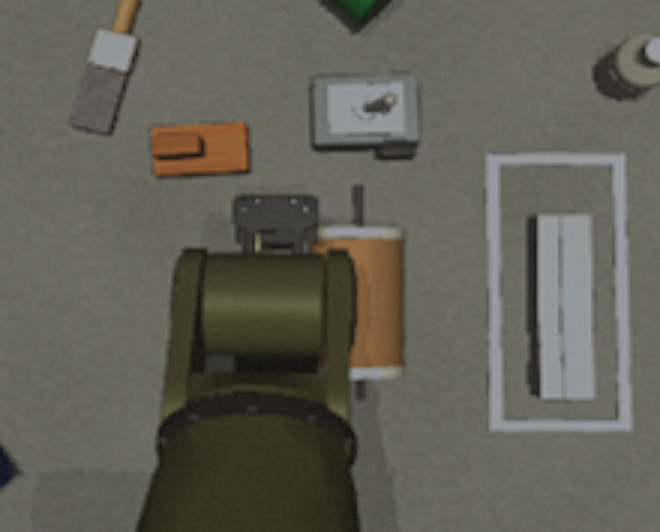

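View pics/side7.png

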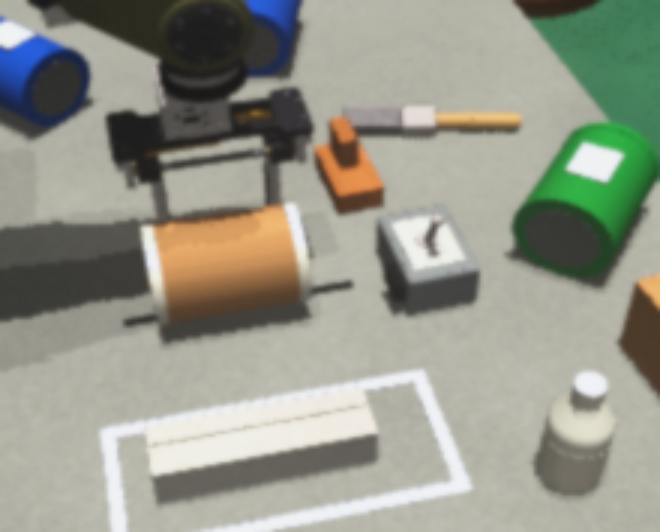

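The tube axis is at about -41 and the target is -53. I push another 10 mm slowly.

Call:
arm_command(steps=[[1, [0, 0.1, 0], 0], [1, [0, 0.1, 0], 0], [1, [0, 0.1, 0], 0], [1, [0, 0.1, 0], 0], [1, [0, 0.1, 0], 0]])

```text
clock: 14.87
eef_pos: [499.3, 13.1, 40.5]
eef_rot: [-3.142, 0.0, -0.023]
wrist_force: [0.3, 1.4, 0.7]
finger_gap: 93.9
```

Call:
arm_command(steps=[[1, [0, 0.1, 0], 0], [1, [0, 0.1, 0], 0], [1, [0, 0.1, 0], 0], [1, [0, 0.1, 0], 0], [1, [0, 0.1, 0], 0]])

```text
clock: 15.28
eef_pos: [499.2, 8.1, 40.5]
eef_rot: [3.142, 0.0, -0.023]
wrist_force: [0.4, -0.1, -0.1]
finger_gap: 94.0
```

Call:
arm_command(steps=[[1, [0, 0, 0], 0], [1, [0, 0, 0], 0], [1, [0, 0, 0], 0], [1, [0, 0, 0], 0]])

```text
clock: 15.62
eef_pos: [499.2, 8.2, 40.4]
eef_rot: [3.142, 0.0, -0.023]
wrist_force: [0.1, 0.5, 0.2]
finger_gap: 93.8
```

Run:
```python
from h import *
s=manip.read_state();print(s['eef_pos'],s['eef_rot'],s['wrist_force'])
for n in ('side','top'):
    p,d=manip.camera(n); np.savez(n+'8.npz',p=p,d=d)
    cv2.imwrite(f'pics/{n}8.png',cv2.resize(p[120:310,150:370],None,fx=3,fy=2.8)[:,:,::-1])
print(right_edge(p,208,244,262,310))
```

```text
[499.2304024    8.22850721  40.42736806] [ 3.14158542e+00  3.66287678e-05 -2.29441759e-02] [0.14646894 0.51176773 0.22922405]
(array([-3.23689183e-02, -3.45065053e+01]), np.float64(-50.69096448576263), 36)
```

View pics/top8.png

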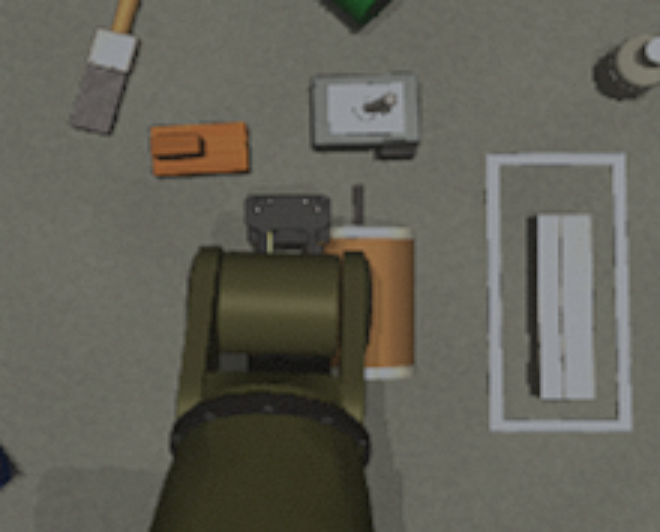

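View pics/side8.png

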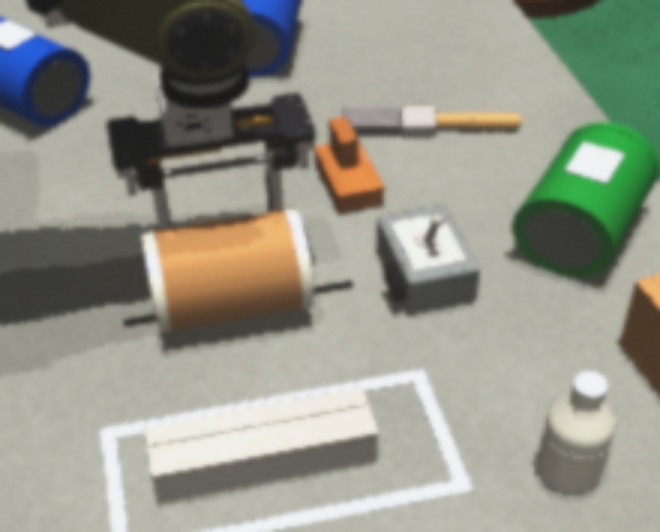

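The axis is within about 2 mm of the line. I back off and go to the chock, then remeasure with the arm out of the way.

Call:
arm_command(steps=[[1, [0, -0.5, 0], 0], [1, [0, -1.5, -1], 0], [1, [0, -2, -3], 0], [1, [1, -2, -3], 0], [1, [3.5, -1.5, -1], -0.03]])

```text
clock: 16.13
eef_pos: [545.6, 84.2, 125.1]
eef_rot: [-3.141, -0.004, 0.007]
wrist_force: [0.3, -0.8, 0.9]
finger_gap: 94.0
```

Call:
arm_command(steps=[[1, [3.5, -1, 0], -0.023], [1, [3.5, -1, 0], 0], [1, [3, -0.5, 0], 0], [1, [0, 0, 0], 0], [1, [0, 0, 0], 0]])

```text
clock: 16.55
eef_pos: [645.6, 109.9, 119.2]
eef_rot: [3.141, 0.002, 0.03]
wrist_force: [-0.0, -0.8, -1.7]
finger_gap: 94.2
```

Run:
```python
from h import *
s=manip.read_state();print(s['eef_pos'],s['eef_rot'],s['wrist_force'])
for n in ('wrist','top'):
    p,d=manip.camera(n); np.savez(n+'9.npz',p=p,d=d)
    cv2.imwrite(f'pics/{n}9.png',p[:,:,::-1] if n=='wrist' else cv2.resize(p[120:310,150:370],None,fx=3,fy=2.8)[:,:,::-1])
print(right_edge(p,208,244,262,310))
```

```text
[645.57618501 109.88262933 119.15222534] [3.14146140e+00 1.50934169e-03 3.04344355e-02] [-0.0439003  -0.75049795 -1.6837069 ]
(array([-3.23689183e-02, -3.45065053e+01]), np.float64(-50.69096448576263), 36)
```

View pics/top9.png

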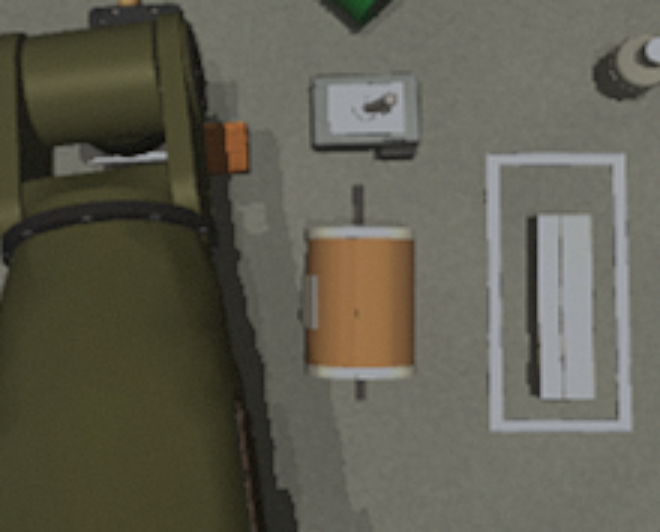

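View pics/wrist9.png

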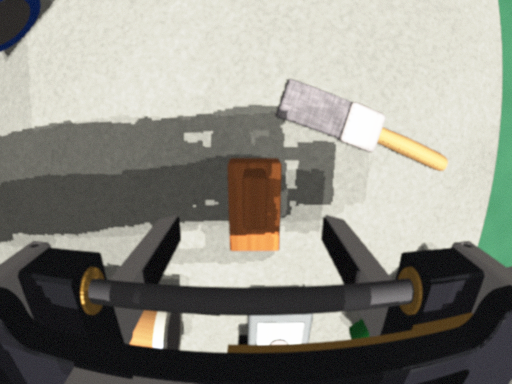

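The top view shows the tube clear, lying over the line (line ends at 359,185 and 361,398 in the zoom). The wrist view shows the chock at (254,205). Now the numbers for both.

Run:
```python
from h import *
p=np.load('top9.npz')['p']; hs=cv2.cvtColor(p,cv2.COLOR_RGB2HSV)
pts=[]
for v in range(204,244):
    m=(hs[v,245:300,1]>90)&(hs[v,245:300,0]<22); u=np.where(m)[0]+245
    if len(u)>20 : pts.append((v,u[0],u[-1]))
pts=np.array(pts)
def ax(v,u0,u1):
    o,d0=ray('top',u0-.5,v);_,d1=ray('top',u1+.5,v)
    a0=d0[1]/-d0[2];a1=d1[1]/-d1[2]; h=o[2]-50; th=(np.arctan(a0)+np.arctan(a1))/2
    return onz('top',(u0+u1)/2,v,50)[0], o[1]+h*np.tan(th)
sel=pts[(pts[:,2]-pts[:,1])>33]; print(np.unique(pts[:,2]-pts[:,1],return_counts=True))
A=np.array([ax(*q) for q in sel]);k=np.polyfit(A[:,0],A[:,1],1);print('axis',k,np.polyval(k,500),A[:,0].min(),A[:,0].max(),len(A))
# white-cap extents and image columns of caps: middle of caps vs line ends
g=cv2.cvtColor(p,cv2.COLOR_RGB2GRAY).astype(float)
for v in list(range(183,194))+list(range(246,256)):
    w=np.clip(np.median(g[v,280:300])-g[v,262:278]-12,0,None)
    b=np.where(g[v,245:300]>100)[0]
    print(v, round((w*np.arange(262,278)).sum()/w.sum(),2) if w.sum()>15 else None, (b.min()+245,b.max()+245) if len(b) else None)
# depth-based
P=cloud('top',np.load('top9.npz')['d']); reg=np.zeros((384,512),bool); reg[190:262,245:300]=1
q=P[reg&(P[:,:,2]>60)&(P[:,:,2]<115)]; print(cv2.minAreaRect(q[:,:2].astype(np.float32)))
# wrist rib
z=np.load('wrist9.npz'); im=z['p'];d=z['d']; c=manip.calibration('wrist'); s=manip.read_state()
v,u=np.mgrid[0:384,0:512]; x=(u-c['cx'])/c['fx'];y=(v-c['cy'])/c['fy']; r=np.hypot(x,y); th=r
k=np.where(r>0,np.tan(th)/np.maximum(r,1e-9),1); C=np.stack([x*k*d,y*k*d,d],-1)
T=c['tool_from_camera']; Q=C@T[:3,:3].T+T[:3,3]; R=rpy(s['eef_rot']); Wd=Q@R.T+s['eef_pos']
reg=np.zeros((384,512),bool); reg[150:255,220:290]=1
q=Wd[reg&(d>0)&(Wd[:,:,2]>60)&(Wd[:,:,2]<85)]; print('rib w',cv2.minAreaRect(q[:,:2].astype(np.float32)),np.median(q[:,2]),len(q))
q=Wd[reg&(d>0)&(Wd[:,:,2]>18)]; print('chock w',cv2.minAreaRect(q[:,:2].astype(np.float32)),len(q)); q=q[q[:,2]<45];print(np.median(q[:,2]))
```

```text
(array([24, 31, 34, 35]), array([ 1, 19,  6, 13]))
axis [ -0.03544314 -34.2358289 ] -51.957398977103395 451.3814442612679 552.0079829727415 19
183 None (np.int64(245), np.int64(299))
184 None (np.int64(245), np.int64(299))
185 None (np.int64(245), np.int64(299))
186 268.95 (np.int64(245), np.int64(299))
187 268.73 (np.int64(245), np.int64(299))
188 268.8 (np.int64(245), np.int64(299))
189 268.72 (np.int64(245), np.int64(299))
190 268.71 (np.int64(245), np.int64(299))
191 268.73 (np.int64(245), np.int64(299))
192 268.81 (np.int64(245), np.int64(299))
193 269.05 (np.int64(245), np.int64(299))
246 None (np.int64(258), np.int64(299))
247 None (np.int64(258), np.int64(299))
248 None (np.int64(258), np.int64(299))
249 None (np.int64(259), np.int64(299))
250 None (np.int64(256), np.int64(299))
251 None (np.int64(253), np.int64(299))
252 None (np.int64(254), np.int64(299))
253 None (np.int64(254), np.int64(299))
254 None (np.int64(255), np.int64(299))
255 None (np.int64(258), np.int64(299))
((495.548095703125, -49.83651351928711), (97.21696472167969, 139.5913543701172), 88.2666015625)
rib w ((647.9196166992188, 111.02012634277344), (19.633821487426758, 44.307125091552734), 2.332303285598755) 70.42227563332192 1303
chock w ((648.721435546875, 93.04315185546875), (50.544410705566406, 90.31212615966797), 2.254528284072876) 4726
30.58062159014475
```

Call:
arm_command(steps=[[1, [0.3, -0.1, 2], -0.005], [1, [0, 0, 3], 0], [1, [0, 0, 2], 0], [1, [0, 0, 1], 0], [1, [0, 0, 0], 0]], force=15)

```text
clock: 17.07
eef_pos: [646.9, 110.2, 38.8]
eef_rot: [3.141, 0.003, 0.035]
wrist_force: [-0.6, 0.9, 0.2]
finger_gap: 94.2
```

Call:
arm_command(steps=[[0, [0, 0, 0], 0], [0, [0, 0, 0], 0], [0, [0, 0, 0], 0], [0, [0, 0, 0], 0], [0, [0, 0, 0], 0]])

```text
clock: 17.48
eef_pos: [648.7, 110.5, 41.3]
eef_rot: [-3.142, -0.001, 0.035]
wrist_force: [-0.7, -0.4, -0.5]
finger_gap: 63.7
```

Call:
arm_command(steps=[[0, [0, 0, 0], 0], [0, [0, 0, 0], 0], [0, [0, 0, 0], 0], [0, [0, 0, 0], 0], [0, [0, 0, 0], 0]])

```text
clock: 17.9
eef_pos: [648.4, 110.4, 40.4]
eef_rot: [-3.142, 0.0, 0.035]
wrist_force: [0.3, 1.1, 0.2]
finger_gap: 30.7
```

Call:
arm_command(steps=[[0, [0, 0, 0], 0], [0, [0, 0, 0], 0], [0, [0, 0, 0], 0], [0, [0, 0, 0], 0], [0, [0, 0, 0], 0]])

```text
clock: 18.32
eef_pos: [648.3, 110.4, 40.3]
eef_rot: [3.142, 0.0, 0.035]
wrist_force: [0.0, -0.6, -1.8]
finger_gap: 20.1
```

The chock is gripped (gap 20 mm). I lift it and carry it over beside the tube.

Call:
arm_command(steps=[[0, [0, 0, -1], 0], [0, [0, 0, -1.5], 0], [0, [0, 0, -1.5], 0.058], [0, [-2.5, 0.7, 0], 0], [0, [-3.3, 0.8, 0], 0]])

```text
clock: 18.73
eef_pos: [590.7, 96.8, 81.7]
eef_rot: [-3.141, -0.003, -0.023]
wrist_force: [-0.1, 0.0, -1.9]
finger_gap: 19.8
```

Call:
arm_command(steps=[[0, [-3.3, 0.8, 0], 0], [0, [-3.3, 0.8, 0], 0], [0, [-2.4, 0.8, 0], 0], [0, [0, 0, 0], 0], [0, [0, 0, 0], 0]])

```text
clock: 19.15
eef_pos: [499.4, 74.7, 81.6]
eef_rot: [-3.141, -0.001, -0.023]
wrist_force: [0.7, -0.6, -1.2]
finger_gap: 20.0
```

Run:
```python
from h import *
s=manip.read_state();print(s['eef_pos'],s['eef_rot'],s['wrist_force'],s['finger_gap'])
p,d=manip.camera('side'); cv2.imwrite('pics/side10.png',cv2.resize(p[120:310,150:370],None,fx=3,fy=2.8)[:,:,::-1])
```

```text
[499.40201079  74.68492536  81.62058683] [-3.14142912e+00 -1.38783340e-03 -2.33336833e-02] [ 0.65907439 -0.61920234 -1.20022634] 20.032979641187378
```

View pics/side10.png

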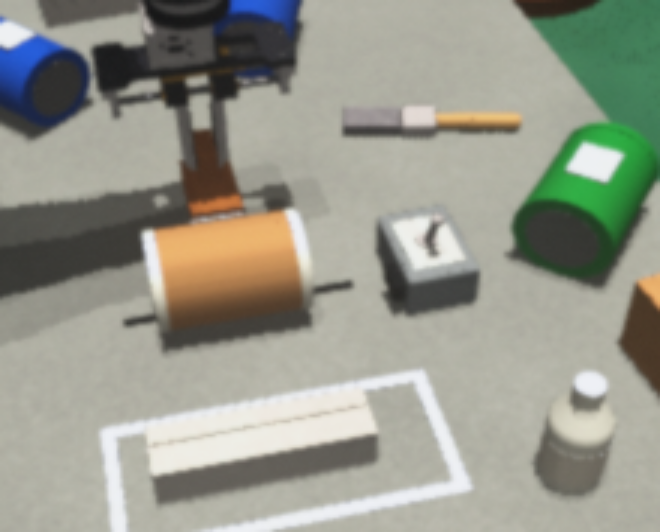

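Call:
arm_command(steps=[[0, [0, 0, 1], 0], [0, [0, 0, 1.5], 0], [0, [0, 0, 1], 0], [0, [0, 0, 0.4], 0], [0, [0, 0, 0.1], 0]])

```text
clock: 19.62
eef_pos: [499.4, 75.0, 39.5]
eef_rot: [3.141, 0.002, -0.023]
wrist_force: [-7.6, 0.7, 9.3]
finger_gap: 19.6
```

Call:
arm_command(steps=[[0, [0, 0.3, 0], 0], [0, [0, 0.3, 0.05], 0], [0, [0, 0.3, 0], 0], [0, [0, 0.3, 0], 0], [0, [0, 0.2, 0], 0]])

```text
clock: 20.03
eef_pos: [499.3, 60.4, 40.0]
eef_rot: [3.142, -0.0, -0.023]
wrist_force: [-0.6, 0.4, -1.9]
finger_gap: 20.1
```

Run:
```python
from h import *
s=manip.read_state();print(s['eef_pos'],s['eef_rot'],s['wrist_force'],s['finger_gap'])
p,d=manip.camera('side'); cv2.imwrite('pics/side11.png',cv2.resize(p[160:250,180:280],None,fx=6,fy=6,interpolation=cv2.INTER_CUBIC)[:,:,::-1])
p,d=manip.camera('top'); cv2.imwrite('pics/top11.png',cv2.resize(p[120:310,150:370],None,fx=3,fy=2.8)[:,:,::-1]);
print(right_edge(p,208,244,262,310))
```

```text
[499.27006896  60.36269821  39.99303348] [ 3.14158763e+00 -1.37416363e-04 -2.33542237e-02] [-0.64108171  0.40989619 -1.94796158] 20.138022190821644
(array([-3.23689183e-02, -3.45065053e+01]), np.float64(-50.69096448576263), 36)
```

View pics/side11.png

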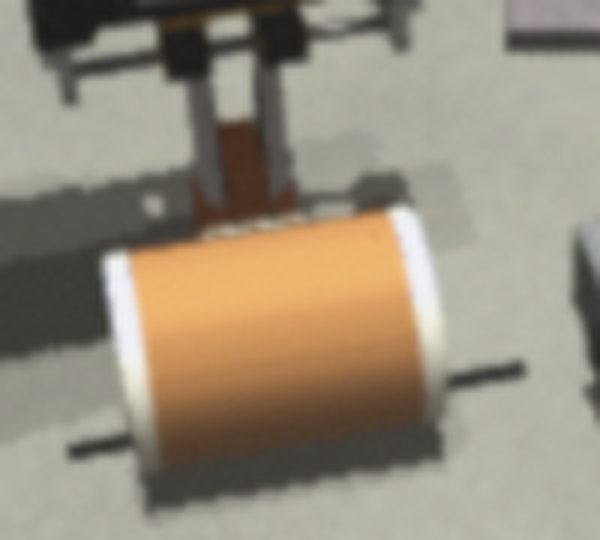

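View pics/top11.png

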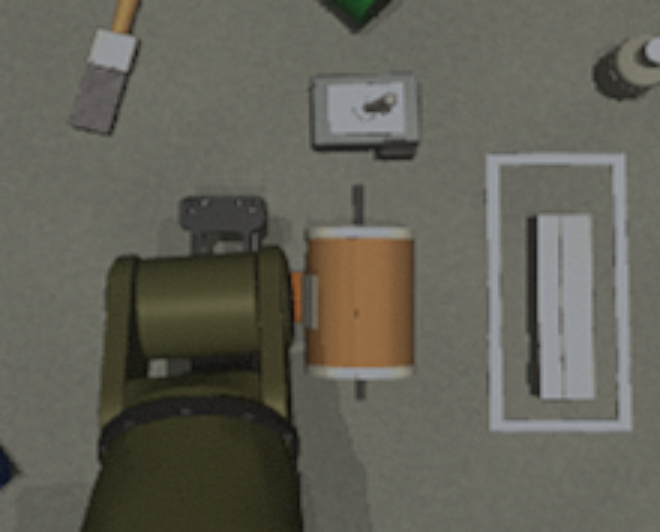

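The tube is unmoved, with about 4 mm of gap left. I slide in slowly.

Call:
arm_command(steps=[[0, [0, 0.1, 0], 0], [0, [0, 0.1, 0], 0], [0, [0, 0.05, 0], 0], [0, [0, 0.05, 0], 0], [0, [0, 0.05, 0], 0]])

```text
clock: 20.55
eef_pos: [499.1, 57.3, 40.0]
eef_rot: [-3.142, -0.0, -0.023]
wrist_force: [0.1, 0.2, -0.9]
finger_gap: 19.9
```

Call:
arm_command(steps=[[0, [0, 0.03, 0], 0], [0, [0, 0.03, 0], 0], [0, [0, 0.03, 0], 0], [0, [0, 0.03, 0], 0], [0, [0, 0.03, 0], 0]])

```text
clock: 20.97
eef_pos: [499.1, 55.8, 39.9]
eef_rot: [3.142, 0.0, -0.023]
wrist_force: [1.2, 0.0, -1.5]
finger_gap: 20.1
```

Run:
```python
from h import *
s=manip.read_state();print(s['eef_pos'],s['eef_rot'],s['wrist_force'],s['finger_gap'])
p,d=manip.camera('top'); np.savez('top12.npz',p=p,d=d)
print(right_edge(p,208,244,262,310))
a=np.load('top9.npz')['p'].astype(int)[205:245,282:294].sum(2); b=p.astype(int)[205:245,282:294].sum(2)
print(a.mean(0).round(),b.mean(0).round())
cv2.imwrite('pics/top12.png',cv2.resize(p[180:270,230:310],None,fx=6,fy=6,interpolation=cv2.INTER_CUBIC)[:,:,::-1])
```

```text
[499.07690577  55.81176156  39.93587221] [ 3.14158723e+00  3.51019276e-05 -2.29795192e-02] [ 1.22838496  0.02598801 -1.4501798 ] 20.05428129907614
(array([-3.23689183e-02, -3.45065053e+01]), np.float64(-50.69096448576263), 36)
[279. 270. 259. 242. 217. 188. 287. 340. 329. 329. 330. 328.] [261. 253. 243. 226. 203. 176. 270. 319. 310. 309. 311. 308.]
```

View pics/top12.png

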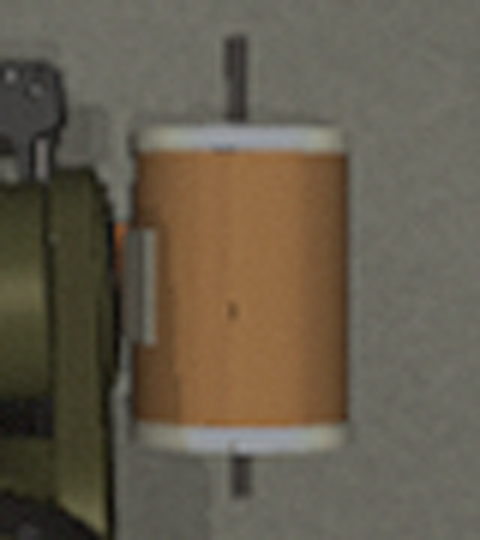

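Not touching yet: the tube edge profile is unchanged. I continue in small steps.

Call:
arm_command(steps=[[0, [0, 0.03, 0], 0], [0, [0, 0.03, 0], 0], [0, [0, 0.03, 0], 0], [0, [0, 0.03, 0], 0], [0, [0, 0, 0], 0]])

```text
clock: 21.43
eef_pos: [499.1, 54.6, 40.0]
eef_rot: [-3.142, -0.0, -0.023]
wrist_force: [0.2, -0.1, -2.3]
finger_gap: 20.0
```

```bash
cat > e.py <<'E'
from h import *
s=manip.read_state();print(s['eef_pos'],s['wrist_force'])
p,d=manip.camera('top')
b=p.astype(int)[205:245,282:294].sum(2).mean(0); print((b/b[8:].mean()).round(3))
a=np.load('top9.npz')['p'].astype(int)[205:245,282:294].sum(2).mean(0); print((a/a[8:].mean()).round(3))
E
python3 e.py
```

```text
[499.06829748  54.5855205   39.96329809] [ 0.17076369 -0.07608665 -2.32893593]
[0.853 0.822 0.794 0.747 0.683 0.546 0.864 1.034 1.001 0.999 1.006 0.995]
[0.846 0.819 0.787 0.736 0.66  0.57  0.873 1.033 1.    0.999 1.004 0.997]
```

Contact has just begun, as the edge has shifted slightly. About 0.8 mm more brings the axis onto the line.

Call:
arm_command(steps=[[0, [0, 0.03, 0], 0], [0, [0, 0.03, 0], 0], [0, [0, 0.02, 0], 0], [0, [0, 0.01, 0], 0], [0, [0, 0, 0], 0]])

```text
clock: 21.9
eef_pos: [499.0, 53.7, 39.9]
eef_rot: [3.142, 0.0, -0.023]
wrist_force: [0.1, 0.3, -0.8]
finger_gap: 19.6
```

```bash
python3 e.py
```

```text
[499.01538759  53.70208853  39.92620764] [ 0.14362811  0.29174048 -0.83571031]
[0.857 0.826 0.798 0.763 0.701 0.602 0.591 0.895 1.016 0.999 0.997 0.988]
[0.846 0.819 0.787 0.736 0.66  0.57  0.873 1.033 1.    0.999 1.004 0.997]
```

```bash
cat > ax.py <<'E'
from h import *
def ax(v,u0,u1):
    o,d0=ray('top',u0-.5,v);_,d1=ray('top',u1+.5,v)
    a0=d0[1]/-d0[2];a1=d1[1]/-d1[2]; h=o[2]-50; th=(np.arctan(a0)+np.arctan(a1))/2
    return onz('top',(u0+u1)/2,v,50)[0], o[1]+h*np.tan(th)
def axis(p,rows=list(range(204,214))+list(range(238,244)),lo=245):
    hs=cv2.cvtColor(p,cv2.COLOR_RGB2HSV);pts=[]
    for v in rows:
        m=(hs[v,lo:300,1]>90)&(hs[v,lo:300,0]<22); u=np.where(m)[0]+lo
        if len(u)>20 and u[-1]-u[0]>32: pts.append((v,u[0],u[-1]))
    A=np.array([ax(*q) for q in pts]);k=np.polyfit(A[:,0],A[:,1],1); return k,np.polyval(k,497),len(A),pts[::3]
E
python3 - <<'E'
from ax import *
for f in ('top9.npz','top12.npz'): print(axis(np.load(f)['p']))
p,d=manip.camera('top'); np.savez('top13.npz',p=p,d=d); print(axis(p)); print(right_edge(p,208,244,262,310))
cv2.imwrite('pics/top13.png',cv2.resize(p[180:270,230:310],None,fx=6,fy=6,interpolation=cv2.INTER_CUBIC)[:,:,::-1])
E
```

```text
(array([ -0.03917329, -32.42007237]), np.float64(-51.88919715570136), 14, [(206, np.int64(253), np.int64(287)), (209, np.int64(253), np.int64(287)), (212, np.int64(252), np.int64(287)), (239, np.int64(252), np.int64(287)), (242, np.int64(252), np.int64(287))])
(array([ -0.03917329, -32.42007237]), np.float64(-51.88919715570136), 14, [(206, np.int64(253), np.int64(287)), (209, np.int64(253), np.int64(287)), (212, np.int64(252), np.int64(287)), (239, np.int64(252), np.int64(287)), (242, np.int64(252), np.int64(287))])
(array([ -0.04231005, -30.2414571 ]), np.float64(-51.26955355486433), 14, [(206, np.int64(253), np.int64(288)), (209, np.int64(246), np.int64(288)), (212, np.int64(253), np.int64(288)), (239, np.int64(253), np.int64(287)), (242, np.int64(253), np.int64(287))])
(array([ -0.03680713, -34.03571245]), np.float64(-52.43927778186866), 36)
```

View pics/top13.png

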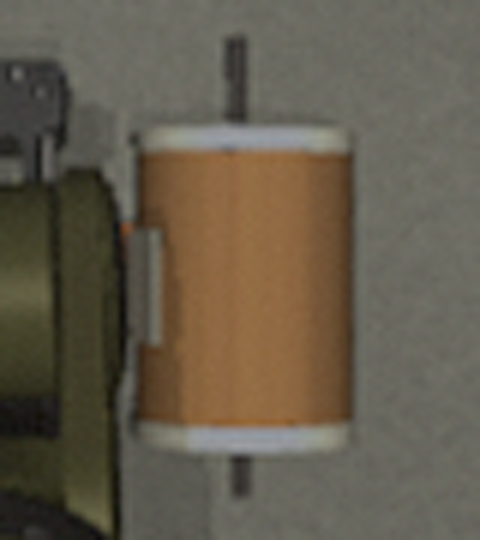

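The tube has come up about 1 mm and its axis is at roughly -53, on the line. I release the chock.

Call:
arm_command(steps=[[0.4, [0, 0, 0], 0], [0.4, [0, 0, 0], 0], [0.4, [0, 0, 0], 0], [0.4, [0, 0, -1], 0], [0.4, [0, 0, -3], 0]])

```text
clock: 22.42
eef_pos: [497.2, 53.6, 77.9]
eef_rot: [3.141, 0.006, -0.023]
wrist_force: [0.1, -0.4, -0.1]
finger_gap: 37.6
```

Call:
arm_command(steps=[[0.4, [0, 0, -4], 0], [0.4, [0, 0, -4], 0], [0, [0, -4, 0], 0], [0, [0, -4, 0], 0], [0, [0, -4, 0], 0]])

```text
clock: 22.83
eef_pos: [501.9, 174.9, 161.8]
eef_rot: [-3.141, -0.002, -0.025]
wrist_force: [0.5, -0.4, 0.3]
finger_gap: 20.9
```

Run:
```python
from ax import *
s=manip.read_state();print(s['eef_pos'],s['finger_gap'])
p,d=manip.camera('top'); np.savez('top14.npz',p=p,d=d); print(axis(p,range(204,244),lo=250)); print(right_edge(p,208,244,262,310))
cv2.imwrite('pics/top14.png',cv2.resize(p[130:270,190:310],None,fx=5,fy=4.2,interpolation=cv2.INTER_CUBIC)[:,:,::-1])
P=cloud('top',d); v,u=np.mgrid[0:384,0:512]
R=(u>205)&(u<257)&(v>205)&(v<245)&(d>0)
q=P[R&(P[:,:,2]>62)&(P[:,:,2]<80)&(P[:,:,1]>15)]; 
if len(q)>5: print('rib',cv2.minAreaRect(q[:,:2].astype(np.float32)),len(q))
q=P[R&(P[:,:,2]>18)&(P[:,:,2]<80)&(P[:,:,1]>8)];print('chock',cv2.minAreaRect(q[:,:2].astype(np.float32)),len(q))
p,d=manip.camera('side');np.savez('side14.npz',p=p,d=d); cv2.imwrite('pics/side14.png',cv2.resize(p[150:270,180:320],None,fx=5,fy=4.8,interpolation=cv2.INTER_CUBIC)[:,:,::-1])
```

```text
[501.94069005 174.93167731 161.75649679] 20.929015653744422
(array([ -0.04097758, -30.90206383]), np.float64(-51.26792122329886), 36, [(206, np.int64(253), np.int64(288)), (209, np.int64(253), np.int64(287)), (212, np.int64(253), np.int64(288)), (215, np.int64(253), np.int64(288)), (218, np.int64(250), np.int64(288)), (221, np.int64(250), np.int64(287)), (224, np.int64(250), np.int64(287)), (227, np.int64(250), np.int64(287)), (230, np.int64(250), np.int64(287)), (233, np.int64(250), np.int64(287)), (238, np.int64(253), np.int64(288)), (241, np.int64(253), np.int64(287))])
(array([-3.40748335e-02, -3.47912859e+01]), np.float64(-51.82870264618916), 36)
rib ((501.9317626953125, 54.8792839050293), (42.57765197753906, 18.763320922851562), 88.51770782470703) 130
chock ((500.96337890625, 45.45637512207031), (75.6858901977539, 47.3023567199707), 88.60000610351562) 488
```

View pics/top14.png

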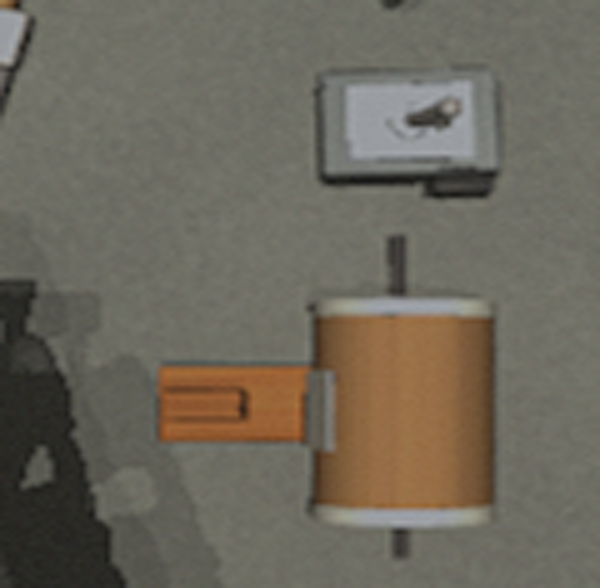

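View pics/side14.png

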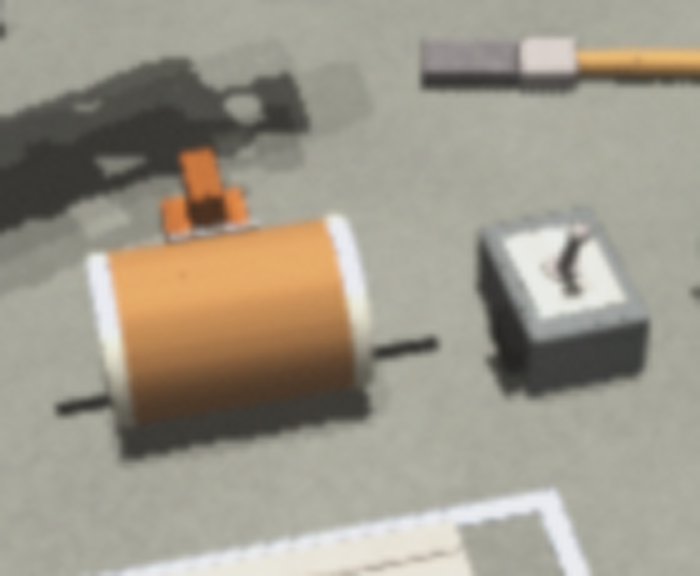

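The chock sits flat, square and up against the middle of the tube. On the way to the switch I check the tube against the line with the wrist camera.

Call:
arm_command(steps=[[0, [0, 3, -1], 0], [0, [0, 4, -1], 0], [0, [0, 4, -1], 0], [0, [0, 4, -1], 0], [0, [0, 4, 0], 0]])

```text
clock: 23.35
eef_pos: [497.4, -18.4, 202.6]
eef_rot: [3.141, -0.003, -0.023]
wrist_force: [0.9, -0.3, 0.7]
finger_gap: 0.4
```

Call:
arm_command(steps=[[0, [0, 4, 0], 0], [0, [0, 4, 0], 0], [0, [0, 1, 0], 0], [0, [0, 0, 0], 0], [0, [0, 0, 0], 0]])

```text
clock: 23.77
eef_pos: [495.1, -106.4, 200.3]
eef_rot: [-3.141, -0.0, -0.024]
wrist_force: [0.1, 0.4, 0.3]
finger_gap: 0.6
```

Run:
```python
from h import *
s=manip.read_state();print(s['eef_pos'],s['eef_rot'],s['finger_gap'])
p,d=manip.camera('wrist'); np.savez('wrist15.npz',p=p,d=d,pos=s['eef_pos'],rot=s['eef_rot']); cv2.imwrite('pics/wrist15.png',p[:,:,::-1])
```

```text
[ 495.14784428 -106.39054715  200.32962231] [-3.14147388e+00 -2.25272829e-04 -2.43914015e-02] 0.5824227432528538
```

View pics/wrist15.png

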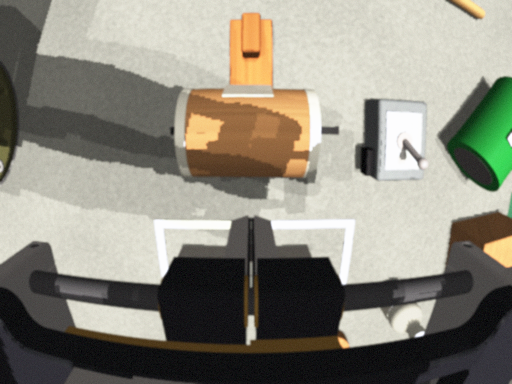

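Run:
```python
from h import *
from scipy.optimize import least_squares
z=np.load('wrist15.npz'); im=z['p'];d=z['d']; c=manip.calibration('wrist')
v,u=np.mgrid[0:384,0:512]; x=(u-c['cx'])/c['fx'];y=(v-c['cy'])/c['fy']; r=np.hypot(x,y)
k=np.where(r>0,np.tan(r)/np.maximum(r,1e-9),1); D=np.stack([x*k,y*k,np.ones_like(x)],-1); C=D*d[...,None]
T=c['tool_from_camera']; R=rpy(z['rot']); W=(C@T[:3,:3].T+T[:3,3])@R.T+z['pos']
RD=(D@T[:3,:3].T)@R.T; O=T[:3,3]@R.T+z['pos']
# bench level
print('bench',np.median(W[190:210,200:300,2]))
t=W[90:178,180:318][(W[90:178,180:318,2]>35)&(d[90:178,180:318]>0)]
t=t[(t[:,0]>432)&(t[:,0]<562)&(t[:,2]>60)]
f=lambda q:np.hypot(t[:,1]-q[0]-q[1]*(t[:,0]-497),t[:,2]-q[2])-50
s=least_squares(f,[-53,0,50],loss='soft_l1'); print('tube axis y@497,slope,z',s.x.round(4),np.abs(s.fun).mean())
q=W[85:180,170:325]; q=q[(q[...,2]>60)&(q[...,2]<110)]; print('x range',np.percentile(q[:,0],[0.5,99.5]))
# line ends: rays to z=0
def g0(uu,vv): a=O+RD[vv,uu]*(-O[2]/RD[vv,uu,2]); return a[:2]
g=cv2.cvtColor(im,cv2.COLOR_RGB2GRAY)
for (a,b) in ((322,338),(171,178)):
    P=[]
    for uu in range(a,b):
        col=g[122:140,uu].astype(float); w=np.clip(np.median(g[112:150,uu])-col-40,0,None)
        if w.sum()>20: vv=(w*np.arange(122,140)).sum()/w.sum(); v0=int(vv); P.append(g0(uu,v0)*(1-vv+v0)+g0(uu,v0+1)*(vv-v0))
    P=np.array(P); print('line end',P.mean(0),P[:,0].min(),P[:,0].max(),len(P))
# chock
q=W[8:88,222:280]; h=q[...,2]; A=q[(h>20)&(h<45)]; print('chock',cv2.minAreaRect(q[(h>20)&(h<80)][:,:2].astype(np.float32)))
A=q[(h>62)&(h<80)]; print('rib',cv2.minAreaRect(A[:,:2].astype(np.float32)),np.median(A[:,2]))
# coder+switch
q=W[90:185,355:435]; h=q[...,2]; A=q[(h>42)&(h<58)]; rr=cv2.minAreaRect(A[:,:2].astype(np.float32)); print('coder',rr,cv2.boxPoints(rr).round(0).tolist())
A=q[(h>88)&(h<115)]; print('tip',A.mean(0) if len(A) else None,len(A), A.min(0),A.max(0))
```

```text
bench -0.2994353687110447
tube axis y@497,slope,z [-5.46553e+01 -3.05000e-02  4.86628e+01] 0.6019218615604531
x range [424.08863271 562.82670349]
line end [599.35885725 -56.34018802] 589.1892861162221 609.6094885820286 16
line end [394.72873994 -52.14528805] 394.72873993539235 394.72873993539235 1
chock ((497.597900390625, 37.063392639160156), (85.77404022216797, 53.10963821411133), 88.13219451904297)
rib ((499.0898132324219, 34.713035583496094), (81.32252502441406, 20.262794494628906), 89.49163055419922) 69.33789307715233
coder ((676.3239135742188, -63.22024917602539), (100.2767105102539, 80.74564361572266), 89.86426544189453) [[636.0, -113.0], [717.0, -113.0], [717.0, -13.0], [636.0, -13.0]]
tip [680.3703317  -81.45549519  97.6887579 ] 130 [675.41193083 -89.08593664  88.00604256] [687.74266459 -74.98033683 103.36078121]
```

By the wrist camera, the tube axis is at y = -54.7 at x = 497 and the line at -54.2, with 0.01 rad skew, so the tube is on the line. Now the switch: its tip is at about (682,-81,97).

Call:
arm_command(steps=[[0, [3.7, 0.2, 0], 0], [0, [4, 0.2, 0], 0], [0, [4, 0.2, 0], 0], [0, [4, 0.2, 0], 0], [0, [3, 0.2, 0], 0]])

```text
clock: 24.23
eef_pos: [684.4, -118.2, 199.6]
eef_rot: [-3.141, 0.0, -0.021]
wrist_force: [0.2, 0.4, 0.4]
finger_gap: 0.4
```

Call:
arm_command(steps=[[0, [0, 0, 3], 0], [0, [0, 0, 3.5], 0], [0, [0, 0, 3], 0], [0, [0, 0, 1.7], 0], [0, [0, 0, 0], 0]])

```text
clock: 24.65
eef_pos: [680.3, -118.1, 83.3]
eef_rot: [-3.14, 0.007, -0.021]
wrist_force: [0.1, -0.4, -0.4]
finger_gap: 0.4
```

Run:
```python
from h import *
s=manip.read_state();print(s['eef_pos'],s['eef_rot'],s['finger_gap'])
p,d=manip.camera('side'); cv2.imwrite('pics/side16.png',cv2.resize(p[150:270,200:340],None,fx=5,fy=4.8,interpolation=cv2.INTER_CUBIC)[:,:,::-1])
```

```text
[ 680.33454606 -118.08447613   83.32283877] [-3.14003339  0.007072   -0.02095963] 0.42381204209933715
```

View pics/side16.png

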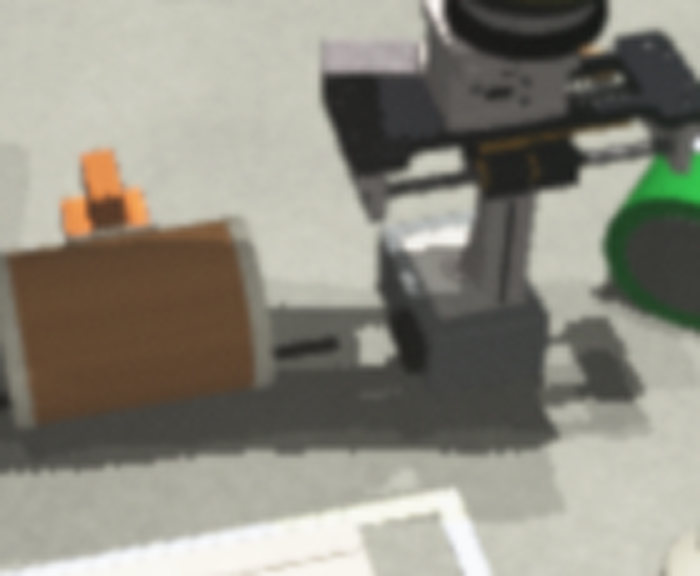

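Call:
arm_command(steps=[[0, [0.2, -1, 0], 0], [0, [0, -1, 0], 0], [0, [0, -0.7, 0], 0], [0, [0, -0.7, 0], 0], [0, [0, -0.7, 0], 0]])

```text
clock: 25.12
eef_pos: [685.3, -78.5, 88.9]
eef_rot: [3.142, -0.001, -0.023]
wrist_force: [-0.2, 0.2, -0.7]
finger_gap: 0.3
```

Call:
arm_command(steps=[[0, [0, -0.7, 0], 0], [0, [0, -0.7, 0], 0], [0, [0, -0.5, 0], 0], [0, [0, 0, 0], 0], [0, [0, 0, 0], 0]])

```text
clock: 25.53
eef_pos: [685.3, -60.9, 87.8]
eef_rot: [3.141, 0.001, -0.023]
wrist_force: [-0.6, -4.8, -0.3]
finger_gap: 1.1
```

Call:
arm_command(steps=[[0, [0, 1.5, 0], 0], [0, [0, 2, -1], 0], [0, [0, 0, -4], 0], [0, [0, 1, -4], 0], [0, [0, 4, -2], 0]])

```text
clock: 25.95
eef_pos: [684.9, -140.6, 202.4]
eef_rot: [3.141, -0.006, -0.019]
wrist_force: [1.2, -0.1, 1.5]
finger_gap: 0.7
```

Call:
arm_command(steps=[[0, [-2, 3.5, 0], 0], [0, [-2, 3.5, 0], 0], [0, [-2, 3, 0], 0], [0, [0, 0, 0], 0], [0, [0, 0, 0], 0]])

```text
clock: 26.37
eef_pos: [620.3, -243.7, 196.8]
eef_rot: [-3.141, -0.0, -0.026]
wrist_force: [-0.2, 0.9, -0.0]
finger_gap: 0.5
```

Run:
```python
from ax import *
s=manip.read_state();print(s['eef_pos'],s['wrist_force'],s['clock'])
p,d=manip.camera('top'); np.savez('top17.npz',p=p,d=d)
cv2.imwrite('pics/top17.png',cv2.resize(p[80:300,140:420],None,fx=2.8,fy=2.7,interpolation=cv2.INTER_CUBIC)[:,:,::-1])
try: print(axis(p,range(204,244),lo=250),right_edge(p,208,244,262,310))
except Exception as e: print(e)
P=cloud('top',d); q=P[140:180,250:295]; q=q[(q[...,2]>88)&(q[...,2]<112)]; print('tip',q.mean(0) if len(q) else None,len(q))
p,d=manip.camera('side'); cv2.imwrite('pics/side17.png',cv2.resize(p[120:340,170:370],None,fx=3,fy=2.7,interpolation=cv2.INTER_CUBIC)[:,:,::-1])
```

```text
[ 620.26328362 -243.66447474  196.84543528] [-0.23359635  0.88097566 -0.01363604] 26.3667
(array([ -0.034895  , -34.68029412]), np.float64(-52.0231106822802), 36, [(206, np.int64(253), np.int64(288)), (209, np.int64(253), np.int64(288)), (212, np.int64(253), np.int64(288)), (215, np.int64(253), np.int64(288)), (218, np.int64(250), np.int64(288)), (221, np.int64(250), np.int64(288)), (224, np.int64(250), np.int64(288)), (227, np.int64(250), np.int64(287)), (230, np.int64(250), np.int64(288)), (233, np.int64(250), np.int64(288)), (238, np.int64(253), np.int64(288)), (241, np.int64(253), np.int64(288))]) (array([-2.83320186e-02, -3.90875520e+01]), np.float64(-53.25356123587444), 36)
tip [683.99878994 -42.48523777 100.85676158] 21
```

View pics/top17.png

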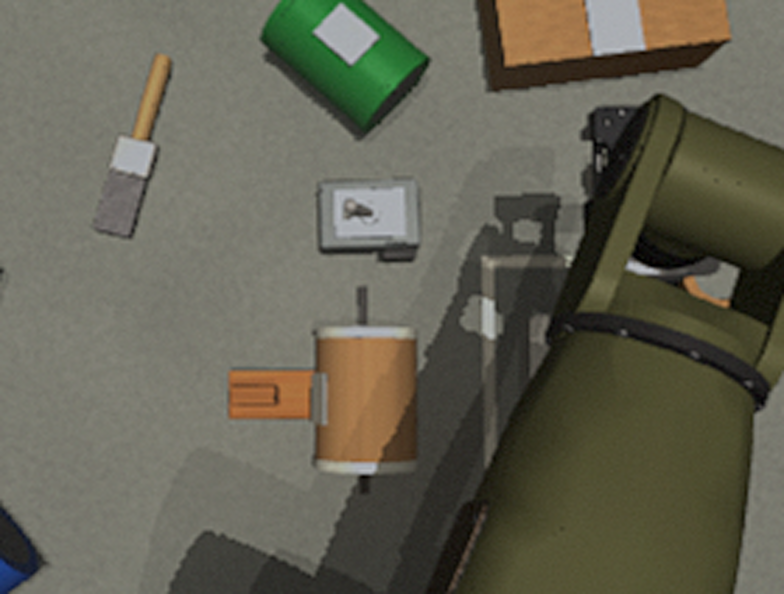

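View pics/side17.png

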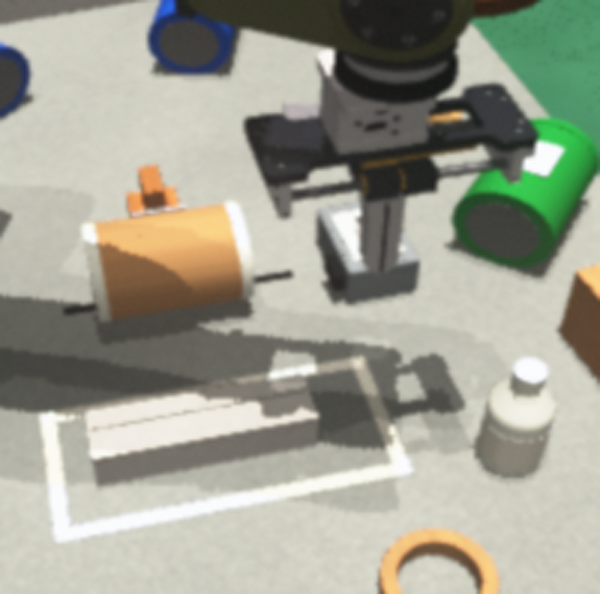

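The switch has flipped: its tip is now at y = -42, left of the pivot. I wait a moment and check again that the tube isn't creeping.

Call:
arm_command(steps=[[0, [-2, 2, -2], 0], [0, [-3, 2, -2], 0], [0, [-3, 2, -2], 0], [0, [-3, 2, 0], 0], [0, [-2, 2, 0], 0]])

```text
clock: 26.88
eef_pos: [488.2, -338.4, 258.2]
eef_rot: [3.14, -0.002, -0.021]
wrist_force: [0.6, -1.3, -0.5]
finger_gap: 0.5
```

Call:
arm_command(steps=[[0, [0, 0, 0], 0], [0, [0, 0, 0], 0], [0, [0, 0, 0], 0], [0, [0, 0, 0], 0], [0, [0, 0, 0], 0]])

```text
clock: 27.3
eef_pos: [489.9, -337.5, 256.3]
eef_rot: [-3.141, 0.0, -0.021]
wrist_force: [-0.2, -0.1, 0.4]
finger_gap: 0.5
```

```bash
cat > e2.py <<'E'
from ax import *
s=manip.read_state();print(s['eef_pos'],s['clock'])
p,d=manip.camera('top'); np.savez('top_%.0f.npz'%(s['clock']*10),p=p,d=d)
print(axis(p,range(204,244),lo=250)[:3],right_edge(p,208,244,262,310))
P=cloud('top',d); reg=np.zeros((384,512),bool); reg[195:260,245:300]=1
t=P[reg&(P[:,:,2]>75)&(P[:,:,2]<115)&(d>0)]
from scipy.optimize import least_squares
f=lambda q:np.hypot(t[:,1]-q[0]-q[1]*(t[:,0]-497),t[:,2]-q[2])-50
print('depth axis',least_squares(f,[-53,0,50],loss='soft_l1').x)
m=p[230,282:294].sum(1); print(m)
cv2.imwrite('pics/top_%.0f.png'%(s['clock']*10),cv2.resize(p[80:300,140:420],None,fx=2.8,fy=2.7,interpolation=cv2.INTER_CUBIC)[:,:,::-1])
E
python3 e2.py
python3 - <<'E'
from ax import *
from scipy.optimize import least_squares
for n in ('top9','top13','top14','top17'):
    z=np.load(n+'.npz');d=z['d'];P=cloud('top',d); reg=np.zeros((384,512),bool); reg[195:260,245:300]=1
    t=P[reg&(P[:,:,2]>75)&(P[:,:,2]<115)&(d>0)]
    f=lambda q:np.hypot(t[:,1]-q[0]-q[1]*(t[:,0]-497),t[:,2]-q[2])-50
    print(n,'depth axis',least_squares(f,[-53,0,50],loss='soft_l1').x.round(3),right_edge(z['p'],208,244,262,310)[1])
E
```

```text
[ 489.93420896 -337.49292467  256.27803328] 27.3
(array([-3.43392075e-02, -3.44312736e+01]), np.float64(-51.497859734278265), 36) (array([-2.11644628e-02, -4.15981146e+01]), np.float64(-52.180346030642795), 36)
depth axis [-5.23261526e+01 -2.98867853e-02  4.99469257e+01]
[274 264 256 238 228 189 201 291 328 317 323 320]
top9 depth axis [-5.0772e+01 -3.0000e-02  4.9929e+01] -50.69096448576263
top13 depth axis [-5.2394e+01 -3.3000e-02  4.9856e+01] -52.43927778186866
top14 depth axis [-5.2289e+01 -3.2000e-02  4.9962e+01] -51.82870264618916
top17 depth axis [-5.2345e+01 -3.2000e-02  4.9888e+01] -53.25356123587444
```

Call:
arm_command(steps=[[0, [0, 0, 0], 0], [0, [0, 0, 0], 0], [0, [0, 0, 0], 0], [0, [0, 0, 0], 0], [0, [0, 0, 0], 0]])

```text
clock: 27.77
eef_pos: [489.0, -338.4, 256.6]
eef_rot: [-3.142, -0.0, -0.023]
wrist_force: [0.0, 0.0, -0.1]
finger_gap: 0.5
```

Call:
arm_command(steps=[[0, [0, 0, 0], 0], [0, [0, 0, 0], 0], [0, [0, 0, 0], 0], [0, [0, 0, 0], 0], [0, [0, 0, 0], 0]])

```text
clock: 28.18
eef_pos: [489.0, -338.4, 256.6]
eef_rot: [-3.142, -0.0, -0.023]
wrist_force: [0.3, -0.1, -0.3]
finger_gap: 0.4
```

```bash
python3 e2.py; ls -t pics|head -1
```

```text
[ 488.98569505 -338.43090245  256.58103924] 28.1833
(array([ -0.03718024, -33.15274618]), np.float64(-51.631327791959876), 36) (array([-2.92498731e-02, -3.78744242e+01]), np.float64(-52.49936076575433), 36)
depth axis [-5.23229689e+01 -3.19470796e-02  4.99235690e+01]
[275 264 254 246 224 201 200 295 330 312 328 315]
top_282.png
```

View pics/top_282.png

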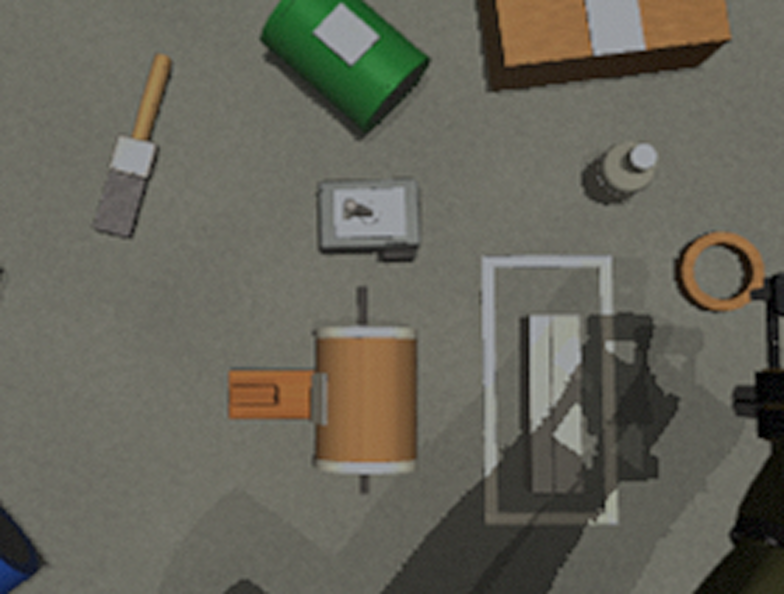

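The final view shows the tube on the line (365,400), the chock against its left middle (270,394), the carton in the bay (555,405) and the switch leaning left (355,208). The bottle, ring and brush are where they started, and the gripper is clear of everything.

```bash
python3 -c "
from cell import manip
print(manip.sign_off(), manip.read_state()['clock'])"
```

```text
the job is handed in; nothing more can be done
the job is handed in; nothing more can be done
```

The job is done and handed in at about 28 s, in the order asked: I slid the carton into the bay, rolled the tube onto the mark line, set the chock down flat against it and flipped the switch to its left side.

My last checks:
- **Carton:** it lies inside the tape. It is about 3 mm off the bay centre across the line and about 14 mm off along it.
- **Tube:** its axis is within about 0.5 mm of the line by both the top and the wrist camera. It is about 0.01 rad out of parallel, which I did not correct. It did not move between checks about 5 s apart.
- **Chock:** it sits flat and square at the middle of the tube. I estimate a gap of 1 mm or less, but I did not measure it directly.
- **Switch:** the tip was at about y = -42 and the pivot at about y = -61, so it is on its other side. The arm is clear of it.
- **Bystanders:** the glue bottle, ring and brush look unmoved.

**Disagreements:** single edge readings of the tube in the top view varied by 1–2 mm because of pixel size and shadow. The wrist camera reads positions across the bench about 2 mm different from the top camera, so I compared tube and line only within the same picture.

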